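# Pry the tight cover off a reagent rack and load the jars

## Task

The blue cover is snapped tight on the grey reagent rack: with the pry bar laid over the yellow fulcrum and its tip under the cover's overhanging lip, lever the cover loose (do not handle the cover before it has sprung up). Lift the cover off and lay it flat, handle up, on the middle of the green mat, lay the pry bar back along the middle of its yellow mat, and stand every amber jar that is there upright and fully down in a pocket of its own in the rack. Leave the beaker, the tip box and the scanner where they are.

Things in the scene. Friction and masses are not known exactly. Their poses are not given: they have to be found in the camera images.
- rack: Fixed grey rack, 148 x 148 x 80 mm high, with four 49 mm square pockets, open at the top, 45 mm deep. Origin at the centre of its underside, z up. Its -y side is the pry side, with the fulcrum. On top: a black stop bar 8 mm high along the +y edge and, at x = +-72, y = -62 mm, two black spring catches (tops 92 mm above the bench) whose noses pinch the cover's flanks; black side guides to 91 mm.
- fulcrum: Yellow fulcrum block, fixed to the rack (origin at the rack's (0, -119, 0) mm, same axes): 60 mm along the rack's x, 22 mm thick along y; on top a steel half-round ridge of radius 6 mm along the rack's x.
- fulcrum_top (a point): Middle of the fulcrum ridge's top line, 69 mm above the bench, 45 mm from the rack's -y face and 25 mm outside the cover's lip edge when the cover is seated.
- cover: Loose blue plate, 122 (x) x 160 (y) x 8 mm, 0.22 to 0.37 kg; on top at its centre a white handle rib 14 (x) x 70 (y) mm, rising 26 mm above the plate. Origin: centre of the underside. It starts seated on the rack, axes parallel to the rack's, origin at the rack's (0, -14, 80) mm, so that it overhangs the rack's -y face by 20 mm (the lip).
- cover_lip (a point): Middle of the lower edge of the cover's lip, cover frame (0, -80, 0) mm; 80 mm above the bench when seated. The catches hold the lip down with 25 to 40 N; levered up 7 to 9 mm, the noses snap in beneath and the cover stays up, loose, its lip 5 to 9 mm higher than seated; its +y edge stays down.
- bar: Loose pry bar, 220 mm long, 0.24 to 0.36 kg, lying along its x, flat underneath. Steel blade from x = -5 to +110 mm, 24 mm wide, 6 mm thick; red handle from x = -110 to 0 mm, 18 mm wide (y), 14 mm high. Origin in the middle of the length, on the underside; it balances about there.
- bar_tip (a point): Middle of the upper edge of the blade's end, bar frame (110, 0, 6) mm.
- bar_mat: Fixed yellow mat, 250 (x) x 60 (y) x 2 mm, the pry bar's place; the bar starts on it lengthwise, tip to the mat's +x. Origin under its centre.
- cover_mat: Fixed green mat, 140 x 170 x 2 mm, for the removed cover; flat on the bench. Origin under its centre.
- pocket0 (a point): Centre of the floor of rack pocket 0, 35 mm above the bench.
- pocket1 (a point): Centre of the floor of rack pocket 1, 35 mm above the bench.
- pocket2 (a point): Centre of the floor of rack pocket 2, 35 mm above the bench.
- pocket3 (a point): Centre of the floor of rack pocket 3, 35 mm above the bench.
- jar0: Amber reagent jar with a white cap and paper label, 44 mm diameter, 80 mm tall, 0.1 to 0.21 kg, heavy base, standing loose on the bench. Two to four jars are present. Origin at the centre of its underside, z up.
- jar1: Amber reagent jar with a white cap and paper label, 44 mm diameter, 80 mm tall, 0.1 to 0.21 kg, heavy base, standing loose on the bench. Two to four jars are present. Origin at the centre of its underside, z up.
- jar2: Amber reagent jar with a white cap and paper label, 44 mm diameter, 80 mm tall, 0.1 to 0.21 kg, heavy base, standing loose on the bench. Two to four jars are present. Origin at the centre of its underside, z up.
- jar3: Amber reagent jar with a white cap and paper label, 44 mm diameter, 80 mm tall, 0.1 to 0.21 kg, heavy base, standing loose on the bench. Two to four jars are present. Origin at the centre of its underside, z up.
- beaker: Bystander: orange open cup, 60 mm across, 60 mm high. Origin at the centre of its underside, z up.
- tip_box: Bystander: blue pipette tip box 80 x 120 x 55 mm with white tips in rows. Origin at the centre of its underside, z up.
- scanner: Bystander: black hand scanner about 110 x 62 x 35 mm. Origin at the centre of its underside, z up.
Things that resemble listed ones, but are neither listed nor needed, are in the scene too. Several things look just like the bar: the one meant starts farthest to the robot's left.

How it is judged:
By the outcome, as a careful person would: the job done as asked, in the order asked, and still so for the second after the job is handed in, with the robot touching nothing.
Of jar0, jar1, jar2, jar3 only 2 to 4 are there at a start; the rules pass over those that are not, and their reading is None.
At some moment in a run one of jar0, jar1, jar2, jar3 may be knocked a few centimetres aside while the robot is not near it.
It also fails if it takes over 210 s, if anything falls off the work surface, if the arm or the gripper's body presses on something with over 40 N, if the wrist force passes 120 N, or if a joint passes its speed limit or range.

## Robot

A 7-joint arm with a two-finger parallel gripper is mounted at the origin on the work surface. World frame = base frame: x ahead of the robot, y to its left, z up, the work surface at z = 0. Lengths are in m, angles in degrees, forces in N, time in s.
With the tool pointing down it reaches from about 0.4 to 0.85 m from the base axis. Payload 4.5 kg.
Tool frame: the origin (TCP) lies between the finger pads; the fingertips stand 8 mm ahead of it and the grasp point (between the pads) lies 11 mm behind it; z points along the fingers, y is the line along which they close (so a half turn about z gives the same grasp; the last joint's range is limited). The gripper opens to 88 mm and grips with 3 to 60 N. Pads are 18 mm wide; open, the fingers measure 123 mm over their backs; the gripper's body (75 mm by 187 mm) begins 45 mm behind the grasp point.
Start: joints at [-72.949, 39.483, -11.15, 89.685, 9.013, 51.709, -12.324], TCP at [0.163, 0.603, 0.247] pointing down, gripper open.
Joint ranges: [-172.22, 172.22], [-26.19, 119.32], [-84.43, 86.54], [7.71, 146.69], [-57.33, 237.33], [2.42, 119.75], [-152.13, 152.13]. Speed limits (degrees/s): [147.25, 147.25, 180, 180, 180, 180, 180].

## Interface

Orientations are given as a 3x3 rotation matrix whose columns are the frame's x, y, z axes.
In Python, from cell import * gives the robot as it stands.
- The arm moves only by the shell command python3 -m jog 'ROWS' [OPENING] [FORCE]. ROWS is JSON, a list of rows, each a list of 6 numbers: the shift along the tool's x, y, z in cm, then the turn, a rotation vector about the tool's x, y, z in rad. A call has 1 to 12 rows; each row is the pose to reach, as a shift and turn from the pose commanded when the call began, along the tool's axes at that moment; what a row does not reach only later rows make up. A row lasts 1/8 s, in which the tool goes at most 62.5 mm and 10.7 degrees, less where a joint would pass 70% of its speed; a pose out of reach is approached as far as the arm can. A call with a gripper value outside its range is refused whole. OPENING is the gripper command: -1 is shut, 1 is fully open, values between are in proportion, set as the call begins (- or left out, the last holds). The fingers move at their own pace and stop on an object; FORCE is the grip in N (left out, the last holds). Time passes only in rows, so rows that repeat a pose let the fingers close. It gives the time, the measured TCP pose, the force, the opening and the grip force at its end, in the units of the state.
- sense(): the state, without advancing time (a new reading comes with each control period).
- camera(name): name is "scene" or "top" or "wrist"; returns a dict with "frame" (384x512x3 uint8, red, green, blue), "depth" (384x512 float32, m along the optical axis (not along the pixel's ray), 0 where there is no reading), "fx", "fy", "cx", "cy" (pixels), "R" (3x3) and "t" (3): a world point X has camera coordinates R X + t. Camera axes: x right, y down, z forward; pixel columns grow to the right and rows downward; lengths in m; the calibration is good to about 2 mm. The wrist camera is an equidistant fisheye: a pixel r from the principal point sees the ray r / f radians off the axis. A picture is of the moment at which its call begins.
- close_job(): hands the job in; it is judged then, once.
The state is a dict: "clock": time; "joint_positions": joint angles; "qvel": joint speeds; "effort": joint torques, N m; "tool_pos": TCP position; "tool_rot": TCP orientation; "ft_force": force on the tool from outside, world axes, zero at the start; "ft_torque": the same for the moment, N m; "width": opening from 0.0 (shut) to 1.0 (fully open); "gripper_force": force on a finger pad.
Only numpy, scipy, OpenCV 4.12 (cv2) and the standard library are available. Lean on these libraries where they do the work, as an engineer would, in place of code of your own. Each camera call takes 0.05 s, during which the arm holds its last target. There are 200 camera calls.

## Working session

There is one attempt and no reset: what is moved stays moved. The work goes in short steps, Python scripts to look and compute and a shell command to move; the robot and the scene stay as the last step left them, time stands still between calls to the robot, and variables do not carry over. Pictures are saved under pics/ and viewed, at most 14 in all, crops included, and the job is handed in when it is done.

```bash
ls; mkdir -p pics
python3 - <<'E'
from cell import *
import cv2, numpy as np
s=sense(); print({k:np.round(v,3).tolist() for k,v in s.items()})
for n in ["scene","top"]:
    c=camera(n); np.savez(f"{n}0.npz",**c); print(n,c["fx"],c["fy"],c["cx"],c["cy"],np.round(c["R"],3).tolist(),c["t"])
    cv2.imwrite(f"pics/{n}0.png",cv2.resize(c["frame"][:,:,::-1],(800,600),interpolation=cv2.INTER_CUBIC))
E
```

```text
pics
{'clock': 0.0, 'joint_positions': [-72.952, 39.533, -11.143, 89.744, 9.011, 51.71, -12.324], 'qvel': [-0.065, 0.026, 0.072, 0.045, 0.01, 0.018, -0.04], 'effort': [0.001, -52.756, -1.266, -15.342, -0.052, 0.006, 0.0], 'tool_pos': [0.163, 0.603, 0.246], 'tool_rot': [[-0.965, 0.261, -0.0], [0.261, 0.965, -0.002], [-0.0, -0.002, -1.0]], 'ft_force': [0.017, 0.691, -0.34], 'ft_torque': [-0.013, -0.014, 0.019], 'gripper_force': 0.0, 'width': 1.002}
scene 421.8887195792739 421.8887195792739 256.5355561191998 191.01242776197338 [[-0.708, 0.706, -0.006], [0.384, 0.377, -0.843], [-0.593, -0.599, -0.538]] [ 0.47749134 -0.10491958  1.9836414 ]
top 369.82867492103145 369.82867492103145 253.5809713108341 195.9615785893523 [[-0.005, -1.0, -0.007], [-0.993, 0.006, -0.115], [0.115, 0.007, -0.993]] [-0.08504375  0.60737186  1.2158242 ]
```

View pics/scene0.png

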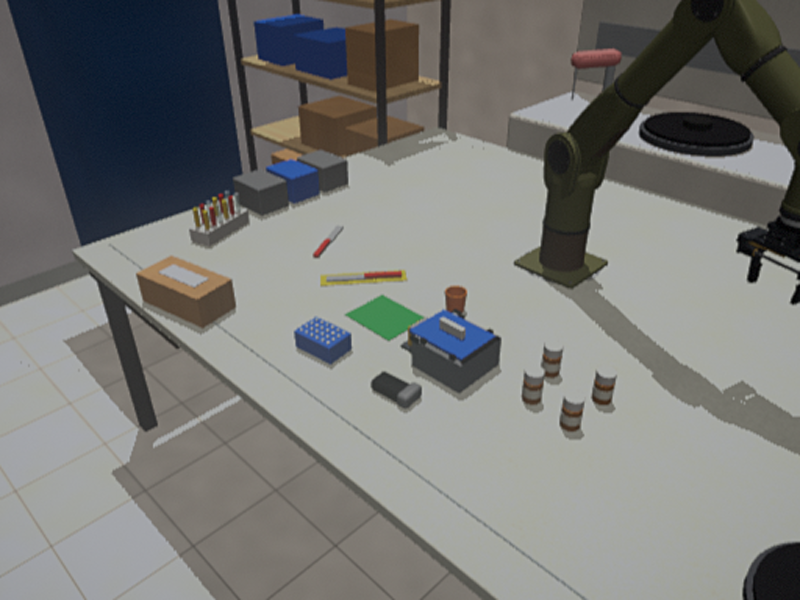

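View pics/top0.png

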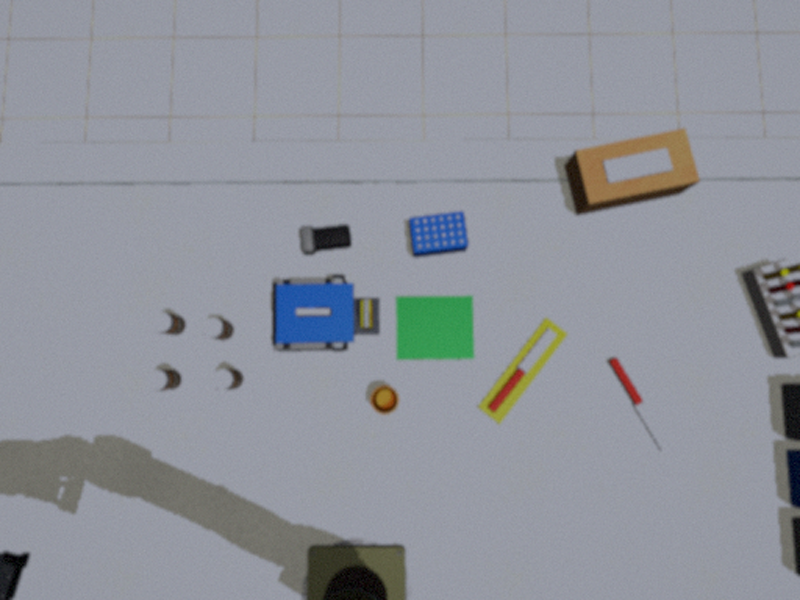

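The scene view shows the rack (455,345 px) with the blue cover, 4 jars to its robot-left, the beaker at (455,298), and the green mat. In the top view the fulcrum is at (367,315), i.e. the rack's −y is about world −y. The bar is on the yellow mat at (522,370) with its steel tip up and to the right. Now to measure these.

```bash
cat > h.py <<'E'
import numpy as np, cv2
from cell import *
def cast(c,uv,z):
    uv=np.atleast_2d(uv).astype(float)
    d=np.c_[(uv[:,0]-c["cx"])/c["fx"],(uv[:,1]-c["cy"])/c["fy"],np.ones(len(uv))]@c["R"]
    o=-c["R"].T@c["t"]; return o+d*((z-o[2])/d[:,2])[:,None]
def hsv(c): return cv2.cvtColor(c["frame"],cv2.COLOR_RGB2HSV)
def blobs(m,amin=30):
    k,_=cv2.findContours(m.astype(np.uint8),cv2.RETR_EXTERNAL,cv2.CHAIN_APPROX_NONE)
    return [q[:,0,:] for q in k if cv2.contourArea(q)>amin]
def rect(c,q,z):
    p=cast(c,q,z)[:,:2]
    (x,y),(w,h),a=cv2.minAreaRect((p*1000).astype(np.float32))
    return np.round([x,y,w,h,a],1)
def cloud(c):
    v,u=np.mgrid[:384,:512]; d=c["depth"]
    P=np.stack([(u-c["cx"])/c["fx"]*d,(v-c["cy"])/c["fy"]*d,d],-1)
    return (P-c["t"])@c["R"]
E
python3 - <<'E'
from h import *
for n in ["top","scene"]:
    c=dict(np.load(n+"0.npz")); H=hsv(c); h,s,v=H[...,0],H[...,1],H[...,2]
    P=cloud(c)
    print(n)
    for nm,m,z in [("blue",(h>100)&(h<125)&(s>150)&(v>60),.088),("green",(h>45)&(h<80)&(s>120),.002),("yellow",(h>22)&(h<35)&(s>110),.002),("red",((h<8)|(h>172))&(s>150),.016),("orange",(h>8)&(h<20)&(s>150),.06)]:
        for q in blobs(m):
            mk=np.zeros(m.shape,np.uint8); cv2.drawContours(mk,[q[:,None]],-1,1,-1)
            pz=P[(mk>0)&(c["depth"]>0)]
            print(nm,len(pz),"px",q.mean(0).round(),"rect",rect(c,q,z),"med",np.median(pz,0).round(3) if len(pz) else None)
    # tall clusters at jar height
    m=(P[...,2]>.06)&(P[...,2]<.1)&(P[...,0]>.25)&(P[...,0]<.8)&(P[...,1]>.1)&(P[...,1]<.6)&(c["depth"]>0)
    for q in blobs(m,15):
        print("jar?",q.mean(0).round(),rect(c,q,.08))
E
```

```text
top
blue 1827 px [200. 200.] rect [589.   82.2 163.6 123.6  89.7] med [0.586 0.084 0.089]
blue 717 px [280. 147.] rect [ 754.3 -176.6   77.   112.6    7.1] med [ 0.76  -0.179  0.052]
green 1830 px [278. 209.] rect [ 565.3 -171.8  165.3  131.6   89.7] med [ 0.565 -0.172  0.003]
yellow 1164 px [334. 237.] rect [ 469.9 -363.2   55.4  244.6   51.4] med [ 0.468 -0.362  0.004]
red 120 px [324. 249.] rect [ 426.6 -322.9   13.5  101.5   50.1] med [ 0.428 -0.324  0.017]
red 125 px [400. 244.] rect [ 445.7 -580.6  101.9   13.5   28.9] med [ 0.443 -0.581  0.014]
orange 189 px [245. 255.] rect [410.9 -61.1  48.8  45.   89.8] med [ 0.409 -0.059  0.008]
jar? [143. 242.] [454.5 268.2  45.5  38.3  89.7]
jar? [101. 242.] [453.9 403.7  41.9  45.2   2.3]
jar? [136. 209.] [561.2 294.   45.9  39.1  89.7]
jar? [104. 206.] [573.2 399.   45.   42.9  46.1]
jar? [185. 200.] [588.6 136.5  72.1 147.4  89.7]
scene
blue 835 px [289. 214.] rect [590.5  84.4 123.8 157.    0.9] med [0.597 0.093 0.087]
blue 226 px [186. 108.] rect [ 2.276e+02 -1.014e+03  1.251e+02  1.618e+02  8.000e-01] med [ 0.243 -0.992  0.097]
blue 1729 px [194.  28.] rect [-1210.5 -2793.3  1983.4   605.2    56.9] med [-0.474 -1.868  0.304]
green 672 px [246. 202.] rect [ 565.6 -170.6  160.8  131.4   89.9] med [ 0.568 -0.17   0.001]
yellow 137 px [232. 179.] rect [ 471.2 -360.3   53.6  246.8   51.3] med [ 0.485 -0.349  0.001]
jar? [367. 256.] [584.  410.   60.3  41.4  24.9]
jar? [388. 240.] [468.1 415.4  64.2  41.5  20.4]
jar? [341. 240.] [575.2 305.4  65.5  41.6  27.5]
jar? [354. 223.] [466.8 281.7  62.9  41.9  34.7]
jar? [299. 223.] [596.  137.6 175.2 103.9   0.9]
```

```bash
cat >> h.py <<'E'
from scipy.spatial.transform import Rotation as Ro
def Rd(yaw,tilt=0):
    "tool down, tool x at yaw (deg); tilt = turn about tool y (deg)"
    a=np.radians(yaw); c,s=np.cos(a),np.sin(a)
    return np.c_[[c,s,0],[s,-c,0],[0,0,-1]]@Ro.from_euler('y',tilt,degrees=True).as_matrix()
def plan(*T):
    s=sense(); p=np.array(s["tool_pos"]); R=np.array(s["tool_rot"])
    print("t %.1f tcp"%s["clock"],p.round(4),"yaw %.1f"%np.degrees(np.arctan2(R[1,0],R[0,0])),"z",R[:,2].round(3),"F",np.round(s["ft_force"],1),"w %.3f g %.1f"%(s["width"],s["gripper_force"]),"j7 %.0f"%s["joint_positions"][6])
    for (x,y,z,yaw,*t) in T:
        print((R.T@(np.array([x,y,z])-p)*100).round(2).tolist(),Ro.from_matrix(R.T@Rd(yaw,*t)).as_rotvec().round(3).tolist())
E
python3 - <<'E'
from h import *
plan((.45,.2,.25,63))
E
```

```text
t 0.1 tcp [0.1629 0.6028 0.246 ] yaw 164.9 z [-0.    -0.002 -1.   ] F [ 0.4 -0.3  0.1] w 0.999 g 0.0 j7 -12
[-38.22, -31.41, -0.34] [-0.001, 0.002, 1.778]
```

```bash
python3 -m jog '[[-38.2,-31.4,0,0,0,1.78],[-38.2,-31.4,0,0,0,1.78],[-38.2,-31.4,0,0,0,1.78],[-38.2,-31.4,0,0,0,1.78],[-38.2,-31.4,0,0,0,1.78],[-38.2,-31.4,0,0,0,1.78],[-38.2,-31.4,0,0,0,1.78],[-38.2,-31.4,0,0,0,1.78],[-38.2,-31.4,0,0,0,1.78],[-38.2,-31.4,0,0,0,1.78],[-38.2,-31.4,0,0,0,1.78],[-38.2,-31.4,0,0,0,1.78]]'
python3 - <<'E'
from h import *
plan((.446,-.3386,.15,-38.7))
E
```

```text
clock: 1.6
tool_pos: [0.4496, 0.2009, 0.2466]
tool_rot: [[0.454, 0.891, -0.0], [0.891, -0.454, 0.0], [-0.0, -0.0, -1.0]]
ft_force: [0.1, 0.2, -0.6]
width: 0.998
gripper_force: 0.0
t 1.6 tcp [0.4496 0.2009 0.2466] yaw 63.0 z [-0.  0. -1.] F [ 0.1  0.2 -0.6] w 0.998 g 0.0 j7 -43
[-48.24, 24.15, 9.66] [-0.0, 0.0, 1.775]
```

```bash
python3 -m jog '[[-48.2,24.2,9.7,0,0,1.775],[-48.2,24.2,9.7,0,0,1.775],[-48.2,24.2,9.7,0,0,1.775],[-48.2,24.2,9.7,0,0,1.775],[-48.2,24.2,9.7,0,0,1.775],[-48.2,24.2,9.7,0,0,1.775],[-48.2,24.2,9.7,0,0,1.775],[-48.2,24.2,9.7,0,0,1.775],[-48.2,24.2,9.7,0,0,1.775],[-48.2,24.2,9.7,0,0,1.775],[-48.2,24.2,9.7,0,0,1.775],[-48.2,24.2,9.7,0,0,1.775]]' >/dev/null
python3 - <<'E'
from h import *
plan((.446,-.3386,.012,-38.7))
c=camera("wrist"); np.savez("w1.npz",**c); print(c["fx"],c["cx"],c["cy"])
cv2.imwrite("pics/w1.png",c["frame"][:,:,::-1])
E
```

```text
t 3.1 tcp [ 0.4461 -0.3376  0.1496] yaw -38.6 z [ 0.     0.001 -1.   ] F [-0.5  0.8 -0.3] w 1.000 g 0.0 j7 -58
[0.07, 0.1, 13.76] [-0.001, 0.001, 0.002]
297.3186396354542 253.65962991365348 188.3831254030948
```

View pics/w1.png

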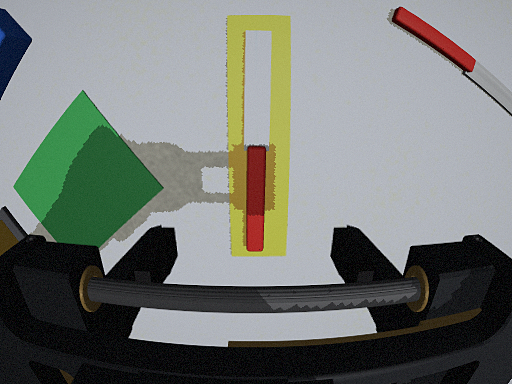

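The wrist view shows the bar straight ahead along tool x: red handle at columns 247–265 and rows 147–250, centred between the fingers. Descend and grip, and ray-cast the handle from this picture.

```bash
cat >> h.py <<'E'
def castw(c,uv,z):
    uv=np.atleast_2d(uv).astype(float); a=uv-[c["cx"],c["cy"]]; r=np.linalg.norm(a,axis=1)+1e-9; th=r/c["fx"]
    d=np.c_[a/r[:,None]*np.sin(th)[:,None],np.cos(th)]@c["R"]; o=-c["R"].T@c["t"]
    return o+d*((z-o[2])/d[:,2])[:,None]
E
python3 - <<'E'
from h import *
c=dict(np.load("w1.npz")); H=hsv(c); h,s,v=[H[...,i] for i in range(3)]
for q in blobs(((h<8)|(h>172))&(s>140)&(v>60),300):
    p=castw(c,q,.016); print(cv2.minAreaRect((p[:,:2]*1000).astype(np.float32)))
for q in blobs((h>22)&(h<35)&(s>110),300):
    p=castw(c,q,.002); print("mat",cv2.minAreaRect((p[:,:2]*1000).astype(np.float32)))
E
python3 -m jog '[[0.1,0.1,5,0,0,0],[0.1,0.1,10,0,0,0],[0.1,0.1,13.7,0,0,0],[0.1,0.1,13.7,0,0,0],[0.1,0.1,13.7,0,0,0]]'
```

```text
((429.4902038574219, -325.8134765625), (16.96239471435547, 108.33267974853516), 50.973140716552734)
((447.82305908203125, -580.4603881835938), (107.94940948486328, 17.307804107666016), 29.369924545288086)
mat ((471.6058349609375, -363.01202392578125), (60.03798294067383, 249.57228088378906), 51.554344177246094)
clock: 3.78
tool_pos: [0.4462, -0.3397, 0.0129]
tool_rot: [[0.78, -0.626, 0.0], [-0.626, -0.78, 0.0], [0.0, -0.0, -1.0]]
ft_force: [-0.5, -0.1, 0.3]
width: 1.002
gripper_force: 0.0
```

```bash
python3 -m jog '[[0,0,0,0,0,0],[0,0,0,0,0,0],[0,0,0,0,0,0],[0,0,0,0,0,0],[0,0,0,0,0,0],[0,0,0,0,0,0],[0,0,0,0,0,0],[0,0,0,0,0,0]]' -1 60 | tail -3
python3 -m jog '[[0,0,-5,0,0,0],[0,0,-10,0,0,0],[0,0,-13,0,0,0],[0,0,-13,0,0,0]]'
python3 - <<'E'
from h import *
plan((.589,-.16,.145,90))
E
```

```text
ft_force: [0.1, -0.6, 0.4]
width: 0.199
gripper_force: 60.0
clock: 5.28
tool_pos: [0.4467, -0.3407, 0.1441]
tool_rot: [[0.78, -0.626, 0.003], [-0.626, -0.78, -0.002], [0.003, 0.0, -1.0]]
ft_force: [0.2, 0.6, -3.6]
width: 0.194
gripper_force: 60.0
t 5.3 tcp [ 0.4467 -0.3407  0.1441] yaw -38.8 z [ 0.003 -0.002 -1.   ] F [ 0.2  0.6 -3.6] w 0.194 g 60.0 j7 -57
[-0.22, -23.0, -0.09] [0.004, -0.002, -2.248]
```

```bash
python3 -m jog '[[-0.2,-11,0,0,0,-1.1],[-0.2,-11,0,0,0,-1.1],[-0.2,-11,0,0,0,-1.1],[-0.2,-11,0,0,0,-1.1],[-0.2,-11,0,0,0,-1.1],[-0.2,-11,0,0,0,-1.1],[-0.2,-11,0,0,0,-1.1]]' >/dev/null;  python3 - <<'E'
from h import *
plan((.589,-.16,.145,90))
E
```

```text
t 6.2 tcp [ 0.5122 -0.2523  0.1409] yaw 24.1 z [-0.002  0.003 -1.   ] F [-0.5  0.4 -2.5] w 0.199 g 60.0 j7 -24
[10.78, -5.29, -0.41] [-0.004, -0.001, -1.15]
```

```bash
python3 -m jog '[[10.8,-5.3,-0.8,0,0,-1.15],[10.8,-5.3,-0.8,0,0,-1.15],[10.8,-5.3,-0.8,0,0,-1.15],[10.8,-5.3,-0.8,0,0,-1.15],[10.8,-5.3,-0.8,0,0,-1.15],[10.8,-5.3,-0.8,0,0,-1.15],[10.8,-5.3,-0.8,0,0,-1.15],[10.8,-5.3,-0.8,0,0,-1.15]]' >/dev/null;  python3 - <<'E'
from h import *
plan((.589,-.155,.09,90))
c=camera("wrist"); np.savez("w2.npz",**c); cv2.imwrite("pics/w2.png",c["frame"][:,:,::-1])
t=camera("top");np.savez("top2.npz",**t)
s=camera("scene");np.savez("scene2.npz",**s)
a=s["frame"][160:290,200:360,::-1]; b=t["frame"][150:280,160:320,::-1]
cv2.imwrite("pics/c2.png",cv2.resize(np.hstack([a,b]),(800,325),interpolation=cv2.INTER_CUBIC))
E
```

```text
t 7.2 tcp [ 0.5896 -0.1603  0.15  ] yaw 89.9 z [-0.001  0.001 -1.   ] F [ 0.  -0.3 -2.5] w 0.198 g 60.0 j7 12
[0.53, -0.06, 6.0] [-0.001, -0.001, -0.002]
```

View pics/w2.png

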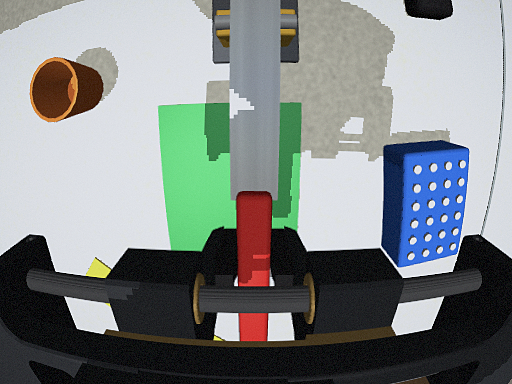

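View pics/c2.png

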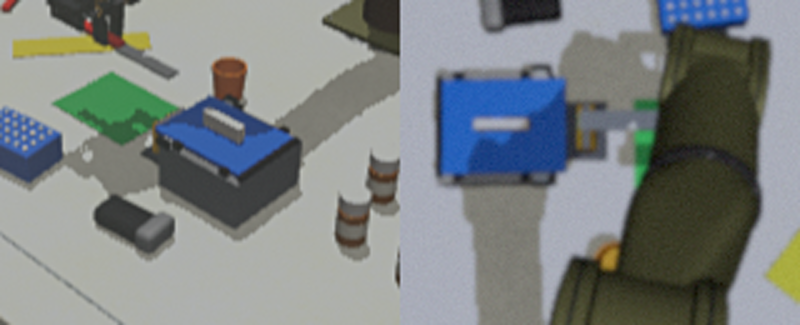

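Wrist view: blade (columns 230–280) is centred on the fulcrum (213–299). Top crop: the blade tip is at about px (232,197) of the full image, just over the fulcrum. Now for the tip height and y by depth.

Run:
```python
from h import *
c=dict(np.load("top2.npz")); P=cloud(c); ok=c["depth"]>0
m=ok&(P[...,2]>.115)&(P[...,2]<.17)&(P[...,1]>-.09)&(P[...,1]<.03)&(abs(P[...,0]-.59)<.04)
Q=P[m]
for y0 in np.arange(-.09,.0,.01):
    q=Q[(Q[:,1]>=y0)&(Q[:,1]<y0+.01)]
    if len(q): print(round(y0,3),len(q),q.mean(0).round(4), q[:,0].min().round(3),q[:,0].max().round(3))
print("tip y",Q[:,1].max(), "cast",cast(c,[[231.5,197.5],[232.5,197.5]],.145).round(4).tolist())
c0=dict(np.load("top0.npz")); H=hsv(c0);h,s,v=[H[...,i] for i in range(3)]
# fulcrum: yellow-ish near expected
P=cloud(c0); m=(P[...,2]>.045)&(P[...,2]<.075)&(P[...,1]<0.0)&(P[...,1]>-.05)&(abs(P[...,0]-.59)<.06)
print("fulc",P[m].mean(0).round(4),P[m].min(0).round(3),P[m].max(0).round(3))
# white handle on cover and cover edge direction
m=(P[...,2]>.105)&(P[...,2]<.125)&(abs(P[...,0]-.59)<.03)&(abs(P[...,1]-.083)<.06)
for q in blobs(m,5): print("rib",rect(c0,q,.114))
w=dict(np.load("w2.npz")); H=hsv(w);h,s,v=[H[...,i] for i in range(3)]
for q in blobs((h>45)&(h<80)&(s>120),300): print("green",cv2.minAreaRect((castw(w,q,.002)[:,:2]*1000).astype(np.float32)))
```

```text
-0.09 24 [ 0.5894 -0.084   0.1458] 0.578 0.6
-0.08 24 [ 0.5896 -0.0748  0.144 ] 0.579 0.601
-0.07 24 [ 0.5895 -0.0656  0.1455] 0.579 0.6
-0.06 32 [ 0.5896 -0.0548  0.1453] 0.579 0.601
-0.05 24 [ 0.5896 -0.044   0.1455] 0.579 0.601
-0.04 24 [ 0.5897 -0.0347  0.145 ] 0.579 0.601
-0.03 23 [ 0.5897 -0.0253  0.1447] 0.579 0.601
-0.02 8 [ 0.5897 -0.0194  0.1462] 0.579 0.601
tip y -0.019287879557550798 cast [[0.5898, -0.0209, 0.145], [0.5898, -0.0239, 0.145]]
fulc [ 0.5904 -0.0238  0.0652] [ 0.561 -0.034  0.046] [ 0.621 -0.014  0.074]
rib [589.   81.   69.9  12.7  89.7]
green ((622.6514892578125, -155.259765625), (137.04635620117188, 26.812721252441406), 89.81731414794922)
green ((533.816650390625, -165.83114624023438), (74.6814956665039, 158.61123657226562), 0.22893548011779785)
```

```bash
python3 -m jog '[[0.4,-0.1,3,0,0,0],[0.4,-0.1,6.4,0,0,0],[0.4,-0.1,6.4,0,0,0],[0.4,-0.1,6.4,0,0,0]]' ; for i in 1 2 ; do python3 -m jog '[[0,0,0.1,0,0,0],[0,0,0.1,0,0,0]]' | grep -E "pos|force"; done;  python3 -m jog '[[0,0,0.1,0,0,0],[0,0,0.1,0,0,0]]' | grep -E "pos|force"
```

```text
clock: 7.8
tool_pos: [0.5898, -0.1567, 0.0877]
tool_rot: [[-0.001, 1.0, 0.002], [1.0, 0.001, -0.001], [-0.001, 0.002, -1.0]]
ft_force: [-0.8, -0.6, -2.4]
width: 0.2
gripper_force: 60.0
tool_pos: [0.5896, -0.1566, 0.0867]
ft_force: [-0.5, -0.2, -3.1]
gripper_force: 60.0
tool_pos: [0.589, -0.1564, 0.0848]
ft_force: [0.1, -0.3, -3.1]
gripper_force: 60.0
tool_pos: [0.5889, -0.1564, 0.0835]
ft_force: [-0.7, -0.3, -3.2]
gripper_force: 60.0
```

```bash
for i in 1 2 3; do python3 -m jog '[[0,0,0.1,0,0,0],[0,0,0.1,0,0,0]]' | grep -E "pos|ft_force"; done
```

```text
tool_pos: [0.5889, -0.1564, 0.0826]
ft_force: [0.1, -0.8, -3.4]
tool_pos: [0.5889, -0.1564, 0.0816]
ft_force: [-0.5, 0.0, -3.8]
tool_pos: [0.5889, -0.1564, 0.0806]
ft_force: [-0.2, 0.5, -2.5]
```

```bash
for i in 1 2; do python3 -m jog '[[0,0,0.1,0,0,0],[0,0,0.1,0,0,0]]' | grep -E "pos|ft_force"; done
python3 - <<'E'
from h import *
plan()
t=camera("top"); P=cloud(t); m=(P[...,2]>.06)&(P[...,2]<.1)&(P[...,1]>-.1)&(P[...,1]<-.005)&(abs(P[...,0]-.59)<.009); Q=P[m]
for y0 in np.arange(-.1,.0,.01):
    q=Q[(Q[:,1]>=y0)&(Q[:,1]<y0+.01)]
    if len(q): print(round(y0,3),q.mean(0).round(4))
s=camera("scene"); cv2.imwrite("pics/s3.png",cv2.resize(s["frame"][180:270,230:350,::-1],(800,600),interpolation=cv2.INTER_CUBIC))
E
```

```text
tool_pos: [0.589, -0.1565, 0.0797]
ft_force: [0.4, 0.4, -1.4]
tool_pos: [0.5891, -0.1565, 0.0787]
ft_force: [0.3, 0.3, -1.7]
t 9.8 tcp [ 0.5891 -0.1565  0.0787] yaw 90.1 z [ 0. -0. -1.] F [ 0.3  0.3 -1.7] w 0.198 g 60.0 j7 11
-0.1 [ 0.5901 -0.0965  0.0746]
-0.09 [ 0.5901 -0.0865  0.0753]
-0.08 [ 0.5899 -0.0753  0.0753]
-0.07 [ 0.5897 -0.0634  0.0751]
-0.06 [ 0.5903 -0.054   0.0754]
-0.05 [ 0.5898 -0.044   0.0756]
-0.04 [ 0.5903 -0.0344  0.0759]
-0.03 [ 0.59   -0.0246  0.0748]
-0.02 [ 0.5902 -0.0161  0.0704]
```

View pics/s3.png

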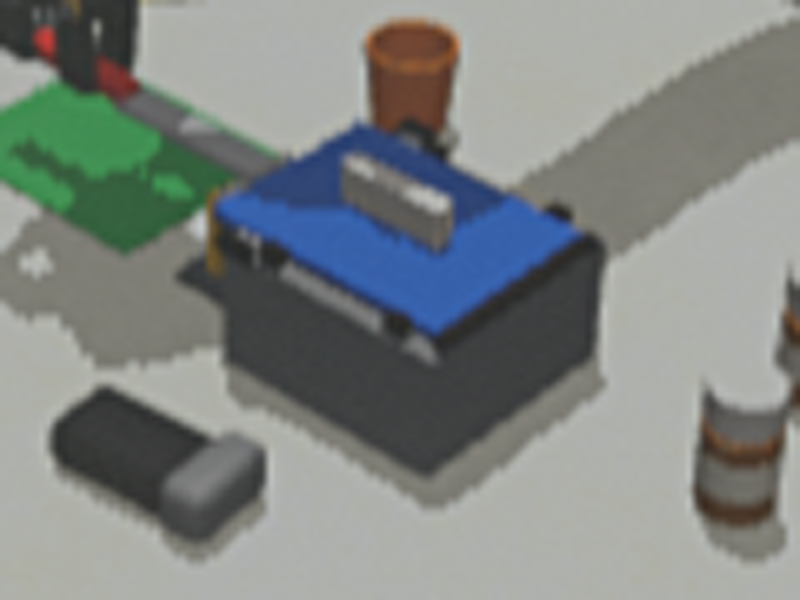

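The scene crop shows the blade lying over the fulcrum just short of the lip (about (280,160)). Blade top is 75 mm, which matches ridge 69 + 6. Slide in under the lip.

```bash
python3 -m jog '[[0,0,-0.05,0,0,0],[0.7,0,-0.05,0,0,0],[1.4,0,-0.05,0,0,0],[1.4,0,-0.05,0,0,0]]' | grep -E "pos|ft_force";python3 -m jog '[[0.6,0,0,0,0,0],[1.3,0,0,0,0,0],[1.3,0,0,0,0,0]]' | grep -E "pos|ft_force"
python3 - <<'E'
from h import *
plan()
P=np.array(sense()["tool_pos"])
# lever: rotate about ridge centre (y=-.0225,z=.063) by th; TCP follows
c=np.array([-.0225,.063])
for th in (8,12,16,20,24):
    a=np.radians(th); v=P[1:]-c; r=np.array([[np.cos(a),-np.sin(a)],[np.sin(a),np.cos(a)]])@v+c-P[1:]
    print(th,"dx(y) %.2f dz(tool) %.2f cm rot %.3f"%(r[0]*100,-r[1]*100,a))
E
```

```text
tool_pos: [0.5891, -0.1405, 0.0791]
ft_force: [0.6, 1.0, -1.3]
tool_pos: [0.5891, -0.128, 0.0792]
ft_force: [-0.2, 0.2, -1.6]
t 10.8 tcp [ 0.5891 -0.128   0.0792] yaw 90.2 z [-0.     0.001 -1.   ] F [-0.2  0.2 -1.6] w 0.193 g 60.0 j7 9
8 dx(y) -0.12 dz(tool) 1.48 cm rot 0.140
12 dx(y) -0.11 dz(tool) 2.23 cm rot 0.209
16 dx(y) -0.04 dz(tool) 2.97 cm rot 0.279
20 dx(y) 0.08 dz(tool) 3.70 cm rot 0.349
24 dx(y) 0.25 dz(tool) 4.43 cm rot 0.419
```

```bash
python3 -m jog '[[0.3,0,0,0,0,0],[0.5,0,0,0,0,0],[0.5,0,0,0,0,0]]' | grep -E "pos|ft_force"
python3 - <<'E'
from h import *
plan()
P=np.array(sense()["tool_pos"])
c=np.array([-.0225,.063])
for th,s in ((8,0),(12,.002),(16,.003),(18,.004),(20,.004),(21,.004),(22,.004)):
    a=np.radians(th); v=P[1:]-c+[s,0]; r=np.array([[np.cos(a),-np.sin(a)],[np.sin(a),np.cos(a)]])@v+c-P[1:]
    print(th,"dx(y) %.2f dz(tool) %.2f cm rot %.3f"%(r[0]*100,-r[1]*100,a))
E
```

```text
tool_pos: [0.5889, -0.1243, 0.0792]
ft_force: [0.6, 0.3, -1.1]
t 11.2 tcp [ 0.5889 -0.1243  0.0792] yaw 90.1 z [ 0.  0. -1.] F [ 0.6  0.3 -1.1] w 0.194 g 60.0 j7 9
8 dx(y) -0.13 dz(tool) 1.43 cm rot 0.140
12 dx(y) 0.08 dz(tool) 2.11 cm rot 0.209
16 dx(y) 0.24 dz(tool) 2.79 cm rot 0.279
18 dx(y) 0.38 dz(tool) 3.10 cm rot 0.314
20 dx(y) 0.44 dz(tool) 3.44 cm rot 0.349
21 dx(y) 0.47 dz(tool) 3.61 cm rot 0.367
22 dx(y) 0.51 dz(tool) 3.78 cm rot 0.384
```

```bash
python3 -m jog '[[0,0,0.7,0,0.07,0],[-0.1,0,1.4,0,0.14,0],[-0.1,0,1.4,0,0.14,0]]' | grep -E "pos|ft_force"
python3 - <<'E'
from h import *
plan((.589,-.1243+.0008,.0792-.0211,90,12),(.589,-.1243+.0024,.0792-.0279,90,16))
E
```

```text
tool_pos: [0.5886, -0.1269, 0.0648]
ft_force: [0.1, -1.0, -1.2]
t 11.5 tcp [ 0.5886 -0.1269  0.0648] yaw 89.9 z [-0.    0.14 -0.99] F [ 0.1 -1.  -1.2] w 0.203 g 60.0 j7 15
[0.25, 0.04, 0.71] [-0.0, 0.069, -0.001]
[0.31, 0.04, 1.41] [-0.0, 0.139, -0.001]
```

```bash
python3 -m jog '[[0.2,0,0.4,0,0.035,0],[0.25,0,0.7,0,0.07,0],[0.25,0,0.7,0,0.07,0]]' | grep -E "pos|ft_force"; python3 -m jog '[[0.05,0,0.35,0,0.035,0],[0.1,0,0.7,0,0.07,0],[0.1,0,0.7,0,0.07,0]]' | grep -E "pos|ft_force"
python3 - <<'E'
from h import *
plan((.589,-.1243+.0024,.0792-.0279,90,16),(.589,-.1243+.0044,.0792-.0344,90,20))
t=camera("top"); P=cloud(t)
for y0 in (.006,.04,.075,.11,.15):
    m=(P[...,2]>.075)&(P[...,2]<.13)&(abs(P[...,1]-y0)<.006)&(abs(abs(P[...,0]-.59)-.035)<.015); print(y0,P[m][:,2].mean().round(4))
E
```

```text
tool_pos: [0.589, -0.1258, 0.0585]
ft_force: [-0.7, -7.1, -1.2]
tool_pos: [0.5889, -0.12, 0.0515]
ft_force: [0.2, -2.8, -0.4]
t 12.3 tcp [ 0.5889 -0.12    0.0515] yaw 90.0 z [-0.     0.277 -0.961] F [ 0.2 -2.8 -0.4] w 0.197 g 60.0 j7 20
[-0.18, 0.01, -0.03] [-0.0, -0.001, 0.001]
[-0.17, 0.01, 0.65] [-0.0, 0.069, 0.001]
0.006 0.0958
0.04 0.0941
0.075 0.0928
0.11 0.0914
0.15 0.0887
```

```bash
python3 -m jog '[[0,0,0.35,0,0.035,0],[-0.1,0,0.65,0,0.07,0],[-0.1,0,0.65,0,0.07,0]]' | grep -E "pos|ft_force"
cat >> h.py <<'E'
def coverz(t):
    P=cloud(t)
    for y0 in (.006,.04,.075,.11,.15):
        m=(P[...,2]>.075)&(P[...,2]<.13)&(abs(P[...,1]-y0)<.006)&(abs(abs(P[...,0]-.59)-.035)<.015); print(y0,P[m][:,2].mean().round(4),end=" ")
    print()
E
python3 - <<'E'
from h import *
plan((.589,-.1243-.001,.0792-.0140,90,8),(.589,-.1243,.0802,90,0))
coverz(camera("top"))
E
```

```text
tool_pos: [0.5886, -0.119, 0.0448]
ft_force: [-0.1, -1.0, -0.5]
t 12.7 tcp [ 0.5886 -0.119   0.0448] yaw 90.0 z [-0.001  0.345 -0.939] F [-0.1 -1.  -0.5] w 0.196 g 60.0 j7 23
[0.11, 0.04, -2.13] [-0.001, -0.212, 0.0]
[0.72, 0.04, -3.5] [-0.001, -0.352, 0.0]
0.006 0.0987 0.04 0.0967 0.075 0.094 0.11 0.0919 0.15 0.0892
```

```bash
python3 -m jog '[[0,0,-1,0,-0.1,0],[0.1,0,-2.1,0,-0.21,0],[0.7,0,-3.5,0,-0.35,0],[0.7,0,-3.5,0,-0.35,0],[0.7,0,-3.5,0,-0.35,0]]' | grep -E "pos|ft_force"
python3 - <<'E'
from h import *
plan((.589,-.165,.082,90),(.589,-.18,.15,90))
coverz(camera("top"))
E
```

```text
tool_pos: [0.5884, -0.1232, 0.0804]
ft_force: [-0.9, 0.7, -2.1]
t 13.4 tcp [ 0.5884 -0.1232  0.0804] yaw 90.2 z [-0.001  0.001 -1.   ] F [-0.9  0.7 -2.1] w 0.199 g 60.0 j7 9
[-4.18, 0.05, -0.16] [-0.001, -0.001, 0.003]
[-5.68, 0.04, -6.96] [-0.001, -0.001, 0.003]
0.006 0.0952 0.04 0.094 0.075 0.0929 0.11 0.0913 0.15 0.0886
```

Cover sprung: the lip stays about 7 mm up with the bar level again. Withdraw and return the bar.

```bash
python3 -m jog '[[-2,0,-0.1,0,0,0],[-4.2,0,-0.2,0,0,0],[-5,0,-4,0,0,0],[-5.7,0,-7,0,0,0],[-5.7,0,-7,0,0,0]]' | grep -E "pos|ft_force"
python3 - <<'E'
from h import *
plan((.512,-.252,.15,24))
E
```

```text
tool_pos: [0.5898, -0.1852, 0.1524]
ft_force: [0.5, 0.5, -3.8]
t 14.1 tcp [ 0.5898 -0.1852  0.1524] yaw 89.8 z [ 0.004 -0.002 -1.   ] F [ 0.5  0.5 -3.8] w 0.197 g 60.0 j7 13
[-6.7, -7.77, 0.22] [0.005, -0.001, 1.149]
```

```bash
python3 -m jog '[[-6.7,-7.8,0.2,0,0,1.15],[-6.7,-7.8,0.2,0,0,1.15],[-6.7,-7.8,0.2,0,0,1.15],[-6.7,-7.8,0.2,0,0,1.15],[-6.7,-7.8,0.2,0,0,1.15],[-6.7,-7.8,0.2,0,0,1.15],[-6.7,-7.8,0.2,0,0,1.15],[-6.7,-7.8,0.2,0,0,1.15]]' | grep -E "pos|ft_force"
python3 - <<'E'
from h import *
plan((.4466,-.3431,.08,-38.5))
E
```

```text
tool_pos: [0.5105, -0.2483, 0.1477]
ft_force: [0.3, 0.6, -2.3]
t 15.1 tcp [ 0.5105 -0.2483  0.1477] yaw 24.4 z [-0.002  0.001 -1.   ] F [ 0.3  0.6 -2.3] w 0.191 g 60.0 j7 -24
[-9.72, 6.01, 6.78] [-0.001, 0.002, 1.097]
```

```bash
python3 -m jog '[[-9.7,6,6.8,0,0,1.1],[-9.7,6,6.8,0,0,1.1],[-9.7,6,6.8,0,0,1.1],[-9.7,6,6.8,0,0,1.1],[-9.7,6,6.8,0,0,1.1],[-9.7,6,6.8,0,0,1.1],[-9.7,6,6.8,0,0,1.1],[-9.7,6,6.8,0,0,1.1]]' | grep -E "pos|ft_force"
python3 - <<'E'
from h import *
plan((.4466,-.3431,.0135,-38.5))
c=camera("wrist"); H=hsv(c);h,s,v=[H[...,i] for i in range(3)]
# bar axis: blade top z ~ .077 near; mat at .002
for q in blobs((h>22)&(h<35)&(s>110),300): print("mat",cv2.minAreaRect((castw(c,q,.002)[:,:2]*1000).astype(np.float32)))
t=camera("top");P=cloud(t);m=(P[...,2]>.06)&(P[...,2]<.09)&(abs(P[...,0]-.53)<.06)&(P[...,1]<-.37)&(P[...,1]>-.5)
Q=P[m];print(len(Q),Q.mean(0).round(4)); 
if len(Q)>10: print(cv2.minAreaRect((Q[:,:2]*1000).astype(np.float32)))
E
```

```text
tool_pos: [0.4473, -0.3427, 0.0805]
ft_force: [0.7, -0.6, -3.4]
t 16.1 tcp [ 0.4473 -0.3427  0.0805] yaw -38.6 z [-0.     0.001 -1.   ] F [ 0.7 -0.6 -3.4] w 0.199 g 60.0 j7 -53
[-0.02, 0.08, 6.7] [-0.0, 0.0, -0.002]
mat ((500.3482360839844, -416.3042297363281), (12.404787063598633, 131.90354919433594), 51.17911148071289)
mat ((547.185546875, -391.94757080078125), (11.065033912658691, 88.87179565429688), 51.524444580078125)
187 [ 0.5273 -0.4058  0.0755]
((525.8359375, -405.2346496582031), (24.086700439453125, 80.67001342773438), 50.90251922607422)
```

```bash
python3 -m jog '[[0,0,3,0,0,0],[0,0.1,5.5,0,0,0],[0,0.1,6.6,0,0,0],[0,0.1,6.7,0,0,0],[0,0.1,6.7,0,0,0]]' | grep -E "pos|ft_force"
python3 -m jog '[[0,0,0,0,0,0],[0,0,0,0,0,0],[0,0,0,0,0,0],[0,0,0,0,0,0],[0,0,0,0,0,0]]' 0.2 | grep -E "pos|ft_force|width"
python3 -m jog '[[0,0,-5,0,0,0],[0,0,-11,0,0,0],[0,0,-17,0,0,0],[0,0,-17,0,0,0]]' | grep -E "pos|ft_force|width"
python3 - <<'E'
from h import *
c=camera("wrist"); H=hsv(c);h,s,v=[H[...,i] for i in range(3)]
for q in blobs((h>22)&(h<35)&(s>110),300): print("mat",cv2.minAreaRect((castw(c,q,.002)[:,:2]*1000).astype(np.float32)))
for q in blobs(((h<8)|(h>172))&(s>140)&(v>60),300):print("red",cv2.minAreaRect((castw(c,q,.016)[:,:2]*1000).astype(np.float32)))
c=camera("top"); H=hsv(c);h,s,v=[H[...,i] for i in range(3)]
m=(h>100)&(h<125)&(s>150)&(v>60)
for q in blobs(m): print("blue",rect(c,q,.091))
# cover grasp: rib centre
plan((.589,.083,.20,0),(.589,.083,.20,180),(.5,-.2,.25,-19))
E
```

```text
tool_pos: [0.447, -0.344, 0.0144]
ft_force: [0.2, -0.6, -3.3]
tool_pos: [0.4467, -0.3436, 0.0137]
ft_force: [0.6, -0.5, 0.5]
width: 0.602
tool_pos: [0.4483, -0.3459, 0.1881]
ft_force: [0.3, 0.6, 0.1]
width: 0.598
mat ((471.2616271972656, -362.37646484375), (59.68941879272461, 248.88323974609375), 51.55702209472656)
red ((430.177490234375, -329.6134948730469), (16.93015480041504, 107.07855224609375), 51.21442794799805)
red ((447.7804260253906, -579.5442504882812), (107.9641342163086, 17.00863265991211), 29.432659149169922)
blue [589.2  81.3 126.7 162.8   1.8]
blue [ 753.5 -176.4   76.6  112.2    6.9]
t 18.0 tcp [ 0.4469 -0.3432  0.184 ] yaw -38.8 z [ 0.001  0.    -1.   ] F [ 0.4  0.7 -0.6] w 0.602 g 0.0 j7 -59
[-15.61, -42.12, -1.58] [-0.001, -0.001, -0.677]
[-15.61, -42.12, -1.58] [-0.001, 0.001, 2.465]
[-4.82, -14.49, -6.59] [-0.001, -0.001, -0.345]
```

```bash
python3 -m jog '[[-4.8,-14.5,-5,0,0,-1.1],[-4.8,-14.5,-5,0,0,-1.1],[-4.8,-14.5,-5,0,0,-1.1],[-4.8,-14.5,-5,0,0,-1.1],[-4.8,-14.5,-5,0,0,-1.1],[-4.8,-14.5,-5,0,0,-1.1],[-4.8,-14.5,-5,0,0,-1.1],[-4.8,-14.5,-5,0,0,-1.1]]' | grep -E "pos|ft_force"
python3 - <<'E'
from h import *
plan((.589,.082,.18,90,-2.7))
E
```

```text
tool_pos: [0.4997, -0.2003, 0.2328]
ft_force: [0.3, -0.5, -0.1]
t 19.0 tcp [ 0.4997 -0.2003  0.2328] yaw 24.1 z [-0.002  0.001 -1.   ] F [ 0.3 -0.5 -0.1] w 0.602 g 0.0 j7 -29
[19.68, -22.13, 5.29] [-0.029, -0.042, -1.151]
```

```bash
python3 -m jog '[[19.7,-22.1,5.3,-0.029,-0.042,-1.15],[19.7,-22.1,5.3,-0.029,-0.042,-1.15],[19.7,-22.1,5.3,-0.029,-0.042,-1.15],[19.7,-22.1,5.3,-0.029,-0.042,-1.15],[19.7,-22.1,5.3,-0.029,-0.042,-1.15],[19.7,-22.1,5.3,-0.029,-0.042,-1.15],[19.7,-22.1,5.3,-0.029,-0.042,-1.15],[19.7,-22.1,5.3,-0.029,-0.042,-1.15],[19.7,-22.1,5.3,-0.029,-0.042,-1.15]]' | grep -E "pos|ft_force"
python3 - <<'E'
from h import *
plan((.589,.082,.104,90,-2.7))
c=camera("wrist"); np.savez("w4.npz",**c); cv2.imwrite("pics/w4.png",c["frame"][:,:,::-1])
E
```

```text
tool_pos: [0.5891, 0.0807, 0.1808]
ft_force: [0.5, -0.2, 0.2]
t 20.1 tcp [0.5891 0.0807 0.1808] yaw 89.9 z [ 0.001 -0.049 -0.999] F [ 0.5 -0.2  0.2] w 0.600 g 0.0 j7 -10
[0.5, -0.02, 7.67] [0.001, 0.002, -0.002]
```

View pics/w4.png

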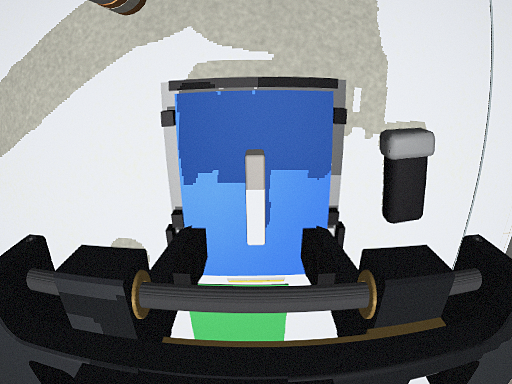

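The wrist view shows the rib at columns 246–265 and rows 150–245, parallel to tool x and centred between the fingers. Descend, grip and lift.

```bash
python3 - <<'E'
from h import *
c=dict(np.load("w4.npz")); print("rib",castw(c,[[255,150],[255,245]],.118).round(4).tolist())
E
python3 -m jog '[[0.3,0,4,0,0,0],[0.5,0,7,0,0,0],[0.5,0,7.7,0,0,0],[0.5,0,7.7,0,0,0]]' | grep -E "pos|ft_force"
python3 -m jog '[[0,0,0,0,0,0],[0,0,0,0,0,0],[0,0,0,0,0,0],[0,0,0,0,0,0],[0,0,0,0,0,0],[0,0,0,0,0,0]]' -1 60 | grep -E "pos|force|width"
python3 -m jog '[[0,0,-0.5,0,0,0],[0,0,-1.5,0,0,0],[0,0,-1.5,0,0,0]]' | grep -E "pos|force|width"
```

```text
rib [[0.5911, 0.12, 0.118], [0.5911, 0.0459, 0.118]]
tool_pos: [0.5895, 0.0828, 0.1039]
ft_force: [0.3, 0.3, -0.5]
tool_pos: [0.5894, 0.0832, 0.1038]
ft_force: [-1.2, -0.2, 3.0]
width: 0.152
gripper_force: 60.0
tool_pos: [0.5895, 0.0839, 0.1193]
ft_force: [-0.4, -0.4, -2.0]
width: 0.154
gripper_force: 60.0
```

```bash
python3 -m jog '[[0,0,-5,0,0,0],[0,0,-10,0,0,0],[0,0,-10,0,0,0]]' | grep -E "pos|ft_force|width"
python3 - <<'E'
from h import *
plan((.5655,-.1715,.15,90,0))
coverz(camera("top"))
E
```

```text
tool_pos: [0.5914, 0.0892, 0.2222]
ft_force: [0.1, 1.0, -2.9]
width: 0.156
t 22.2 tcp [0.5914 0.0892 0.2222] yaw 90.1 z [ 0.009 -0.046 -0.999] F [ 0.1  1.  -2.9] w 0.156 g 60.0 j7 -10
[-25.7, -2.72, 8.4] [0.009, 0.046, 0.002]
0.006 nan 0.04 nan 0.075 nan 0.11 nan 0.15 nan h.py:36: RuntimeWarning: Mean of empty slice.
  m=(P[...,2]>.075)&(P[...,2]<.13)&(abs(P[...,1]-y0)<.006)&(abs(abs(P[...,0]-.59)-.035)<.015); print(y0,P[m][:,2].mean().round(4),end=" ")
  ret = ret.dtype.type(ret / rcount)
```

```bash
python3 -m jog '[[-6,-0.6,0,0.009,0.02,0],[-12,-1.3,0,0.009,0.046,0],[-18,-2,2,0.009,0.046,0],[-24,-2.7,5,0.009,0.046,0],[-25.7,-2.7,8.4,0.009,0.046,0],[-25.7,-2.7,8.4,0.009,0.046,0],[-25.7,-2.7,8.4,0.009,0.046,0]]' | grep -E "pos|ft_force|width"
python3 - <<'E'
from h import *
plan((.5655,-.1715,.05,90,0))
t=camera("top"); P=cloud(t); H=hsv(t);h,s,v=[H[...,i] for i in range(3)]
m=(h>100)&(h<125)&(s>150)&(v>60)&(P[...,2]>.1)
for q in blobs(m): print("blue",rect(t,q,.138))
Q=P[m]; A=np.c_[Q[:,:2]-Q[:,:2].mean(0),np.ones(len(Q))]; print(len(Q),Q.mean(0).round(4),"slopes",np.linalg.lstsq(A,Q[:,2],rcond=None)[0].round(4))
c=camera("wrist"); np.savez("w5.npz",**c); cv2.imwrite("pics/w5.png",c["frame"][:,:,::-1])
E
```

```text
tool_pos: [0.5626, -0.1703, 0.1463]
ft_force: [0.9, 0.4, -1.4]
width: 0.152
t 23.1 tcp [ 0.5626 -0.1703  0.1463] yaw 90.2 z [-0.009 -0.    -1.   ] F [ 0.9  0.4 -1.4] w 0.152 g 60.0 j7 15
[-0.11, 0.37, 9.63] [-0.009, 0.0, 0.004]
blue [ 560.6 -108.9   40.8  118.7   81.6]
401 [ 0.5627 -0.1107  0.1815] slopes [-2.4029 -2.0393  0.1815]
```

View pics/w5.png

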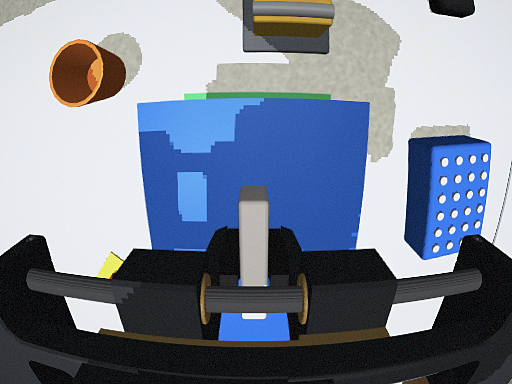

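The cover is held square over the green mat, whose far edge is visible at row 95, columns 183–330. Lowering with force checks.

```bash
python3 -m jog '[[-0.1,0.4,4,-0.009,0,0],[-0.1,0.4,8,-0.009,0,0],[-0.1,0.4,11.6,-0.009,0,0],[-0.1,0.4,11.6,-0.009,0,0],[-0.1,0.4,11.6,-0.009,0,0]]' | grep -E "pos|ft_force|width"
for i in 1 2 3 ; do python3 -m jog '[[0,0,0.15,0,0,0],[0,0,0.15,0,0,0]]' | grep -E "pos|ft_force"; done
```

```text
tool_pos: [0.5673, -0.1729, 0.0325]
ft_force: [0.2, -0.7, -1.9]
width: 0.154
tool_pos: [0.5666, -0.1735, 0.0306]
ft_force: [-0.9, -1.2, -3.1]
tool_pos: [0.5658, -0.1734, 0.0279]
ft_force: [-0.1, 0.0, -2.8]
tool_pos: [0.5658, -0.1733, 0.0262]
ft_force: [-0.6, -0.3, -2.0]
```

```bash
python3 -m jog '[[0.2,0,0.1,0,0,0],[0.2,0,0.1,0,0,0]]' | grep -E "pos|ft_force"
for i in 1 2 3 ; do python3 -m jog '[[0,0,0.1,0,0,0],[0,0,0.1,0,0,0]]' | grep -E "pos|ft_force"; done
```

```text
tool_pos: [0.5658, -0.1709, 0.0252]
ft_force: [0.2, -0.1, -2.4]
tool_pos: [0.5658, -0.1714, 0.0243]
ft_force: [-0.2, -1.6, -2.7]
tool_pos: [0.5658, -0.1714, 0.0233]
ft_force: [0.2, 0.0, -3.1]
tool_pos: [0.5659, -0.1714, 0.0224]
ft_force: [0.3, 0.8, -1.8]
```

```bash
for i in 1 2 ; do python3 -m jog '[[0,0,0.1,0,0,0],[0,0,0.1,0,0,0]]' | grep -E "pos|ft_force"; done
```

```text
tool_pos: [0.566, -0.1714, 0.0221]
ft_force: [-1.3, 0.1, 6.0]
tool_pos: [0.5659, -0.1714, 0.0221]
ft_force: [-2.9, 1.2, 13.8]
```

```bash
python3 -m jog '[[0,0,-0.15,0,0,0],[0,0,-0.15,0,0,0],[0,0,-0.15,0,0,0],[0,0,-0.15,0,0,0],[0,0,-0.15,0,0,0]]' 0.2 | grep -E "pos|ft_force|width"
python3 -m jog '[[0,0,-4,0,0,0],[0,0,-10,0,0,0],[0,0,-16,0,0,0],[0,0,-20,0,0,0],[0,0,-20,0,0,0]]' | grep -E "pos|ft_force|width"
python3 - <<'E'
from h import *
plan((.5,.15,.25,90))
c=camera("wrist"); H=hsv(c);h,s,v=[H[...,i] for i in range(3)]
for q in blobs((h>100)&(h<125)&(s>150)&(v>60),500): print("blue",cv2.minAreaRect((castw(c,q,.010)[:,:2]*1000).astype(np.float32)))
for q in blobs((h>40)&(h<85)&(s>90)|((h>100)&(h<125)&(s>150)),500): print("blue+green",cv2.minAreaRect((castw(c,q,.003)[:,:2]*1000).astype(np.float32)))
cv2.imwrite("pics/w6.png",c["frame"][:,:,::-1])
E
```

```text
tool_pos: [0.5658, -0.1714, 0.0217]
ft_force: [-0.5, -0.4, -0.0]
width: 0.6
tool_pos: [0.5676, -0.1716, 0.2253]
ft_force: [0.1, -0.2, -0.2]
width: 0.604
t 27.3 tcp [ 0.5676 -0.1716  0.2253] yaw 90.1 z [ 0.008 -0.004 -1.   ] F [ 0.1 -0.2 -0.2] w 0.604 g 0.0 j7 15
[32.16, -6.67, -2.65] [0.008, 0.004, 0.002]
blue ((783.9747924804688, -187.3129425048828), (108.93336486816406, 140.50082397460938), 7.727104187011719)
blue ((566.4563598632812, -172.829833984375), (121.51951599121094, 158.68980407714844), 0.37988778948783875)
blue+green ((788.1876220703125, -189.17941284179688), (111.13969421386719, 143.22520446777344), 7.608084678649902)
blue+green ((565.82763671875, -170.75582885742188), (139.12213134765625, 168.6239013671875), 0.15037164092063904)
```

View pics/w6.png

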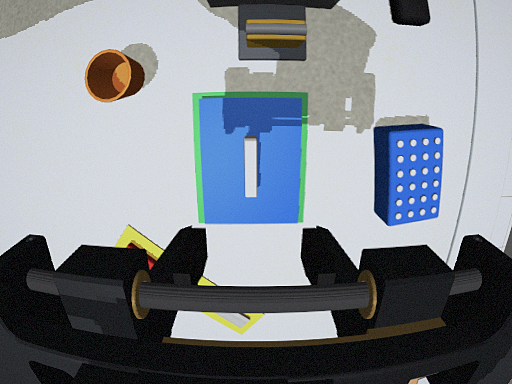

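Cover lies centred on the green mat, within about 2 mm, handle up. Now the jars: move to view them and the open pockets.

```bash
python3 -m jog '[[6,-1,-3,0,0,0],[12,-2,-5,0,0,0],[18,-4,-6,0,0,0],[24,-7,-6,0,0,0],[28,-7,-6,0,0,0],[28,-7,-6,0,0,0]]' 1 | grep -E "pos|ft_force|width"
python3 - <<'E'
from h import *
plan()
c=camera("wrist"); np.savez("w7.npz",**c); cv2.imwrite("pics/w7.png",c["frame"][:,:,::-1])
t=camera("top"); np.savez("top7.npz",**t)
cv2.imwrite("pics/t7.png",cv2.resize(t["frame"][160:280,80:240,::-1],(800,600),interpolation=cv2.INTER_CUBIC))
E
```

```text
tool_pos: [0.493, 0.1143, 0.2795]
ft_force: [0.7, -0.2, -0.6]
width: 0.999
t 28.1 tcp [0.493  0.1143 0.2795] yaw 90.7 z [-0.002 -0.    -1.   ] F [ 0.7 -0.2 -0.6] w 0.999 g 0.0 j7 -14
```

View pics/w7.png

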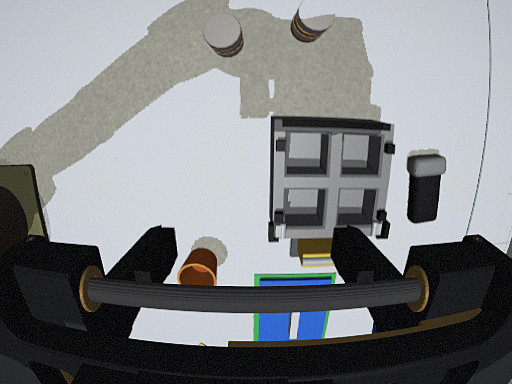

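View pics/t7.png

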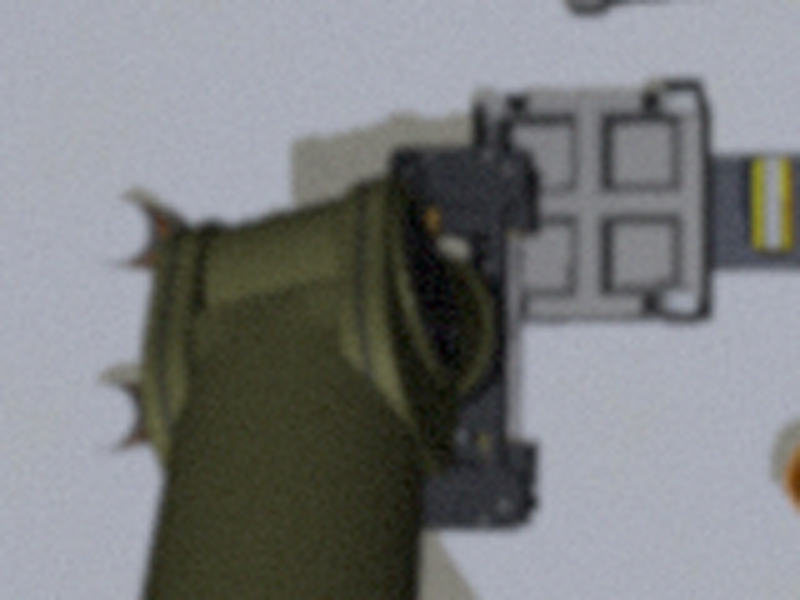

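Wrist view: pockets' rims at about (286–328,132–172), (342–382,134–173), (284–325,186–225), (337–377,187–227), with two jars visible at (222,35) and (312,22). The top crop shows pocket outlines centred at crop (642,151) and (641,255).

Run:
```python
from h import *
w=dict(np.load("w7.npz")); t=dict(np.load("top7.npz"))
for a in ([286,328,132,172],[342,382,134,173],[284,325,186,225],[337,377,187,227]):
    p=castw(w,[[a[0],a[2]],[a[1],a[2]],[a[0],a[3]],[a[1],a[3]]],.08); print("w",p.mean(0).round(4),np.ptp(p,0).round(3))
for z in(.08,.035): print("t",cast(t,[[208.4,190.2],[208.2,211]],z).round(4).tolist())
# rack outer grey->edges from depth at z~.08 in top0-type image
for n,c in(("t7",t),):
    P=cloud(c); m=(P[...,2]>.074)&(P[...,2]<.086)&(P[...,0]>.5)&(P[...,0]<.68)&(P[...,1]>0.01)&(P[...,1]<.12)
    Q=P[m]; print("top plane x",Q[:,0].min().round(4),Q[:,0].max().round(4),"ymin",Q[:,1].min().round(4))
    m=(P[...,2]>.028)&(P[...,2]<.045)&(P[...,0]>.5)&(P[...,0]<.68)&(P[...,1]>0.02)&(P[...,1]<.17)
    for q in blobs(m,20): print("floor",rect(c,q,.035),len(q))
```

```text
w [0.5559 0.1309 0.08  ] [0.053 0.049 0.   ]
w [0.6249 0.1314 0.08  ] [0.057 0.05  0.   ]
w [0.5569 0.0641 0.08  ] [0.055 0.052 0.   ]
w [0.6262 0.0621 0.08  ] [0.063 0.055 0.   ]
t [[0.6215, 0.059, 0.08], [0.5534, 0.059, 0.08]]
t [[0.6274, 0.0649, 0.035], [0.5568, 0.0649, 0.035]]
top plane x 0.5175 0.665 ymin 0.0208
floor [5.585e+02 6.390e+01 4.430e+01 4.390e+01 4.000e-01] 51
floor [558.7 128.   44.3  30.4   0.8] 43
floor [628.1  64.6  44.7  41.   89.7] 49
floor [626.8 134.1  45.2  40.8   0.8] 45
```

```bash
cat >> h.py <<'E'
def cloudw(c):
    v,u=np.mgrid[:384,:512]; ax=u-c["cx"]; ay=v-c["cy"]; r=np.hypot(ax,ay)+1e-9; th=r/c["fx"]; d=c["depth"]
    k=np.tan(np.minimum(th,1.4))/r
    return (np.stack([ax*k*d,ay*k*d,d],-1)-c["t"])@c["R"]
def jars(c,wrist=True,lo=.072,hi=.09,amin=60):
    P=cloudw(c) if wrist else cloud(c)
    m=(P[...,2]>lo)&(P[...,2]<hi)&(c["depth"]>0)&(P[...,1]>.2)&(P[...,0]>.3)
    for q in blobs(m,amin):
        p=(castw if wrist else cast)(c,q,.08)
        (x,y),r=cv2.minEnclosingCircle((p[:,:2]*1000).astype(np.float32)); M=np.zeros(m.shape,np.uint8); cv2.drawContours(M,[q[:,None]],-1,1,-1); k=(M>0)&m
        print("jar px",q.mean(0).round().tolist(),"circle",round(x,1),round(y,1),"d",round(2*r,1),"z",P[k][:,2].mean().round(4),"mean",(P[k][:,:2].mean(0)*1000).round(1))
E
python3 - <<'E'
from h import *
plan((.42,.33,.30,0))
E
```

```text
t 28.2 tcp [0.4942 0.1088 0.2798] yaw 90.2 z [-0.001 -0.004 -1.   ] F [-0.1 -0.8  0.9] w 0.998 g 0.0 j7 -14
[22.13, -7.35, -2.09] [0.002, 0.004, 1.574]
```

```bash
python3 -m jog '[[22.1,-7.4,-2,0,0,1.57],[22.1,-7.4,-2,0,0,1.57],[22.1,-7.4,-2,0,0,1.57],[22.1,-7.4,-2,0,0,1.57],[22.1,-7.4,-2,0,0,1.57],[22.1,-7.4,-2,0,0,1.57],[22.1,-7.4,-2,0,0,1.57],[22.1,-7.4,-2,0,0,1.57],[22.1,-7.4,-2,0,0,1.57],[22.1,-7.4,-2,0,0,1.57],[22.1,-7.4,-2,0,0,1.57]]' 0.6| grep -E "pos|ft_force|width"
python3 - <<'E'
from h import *
plan()
c=camera("wrist"); np.savez("w8.npz",**c); cv2.imwrite("pics/w8.png",c["frame"][:,:,::-1])
jars(c)
E
```

```text
tool_pos: [0.421, 0.3289, 0.3002]
ft_force: [0.4, -0.3, -0.4]
width: 0.803
t 29.6 tcp [0.421  0.3289 0.3002] yaw 0.1 z [ 0.001 -0.003 -1.   ] F [ 0.4 -0.3 -0.4] w 0.803 g 0.0 j7 -110
jar px [299.0, 135.0] circle 455.9 272.9 d 44.1 z 0.0803 mean [456.  273.1]
jar px [190.0, 136.0] circle 455.1 407.5 d 44.7 z 0.0803 mean [455.2 407.2]
jar px [281.0, 48.0] circle 562.0 296.5 d 44.3 z 0.0803 mean [561.7 296.8]
jar px [192.0, 40.0] circle 573.5 402.9 d 44.7 z 0.0804 mean [573.3 402.8]
```

View pics/w8.png

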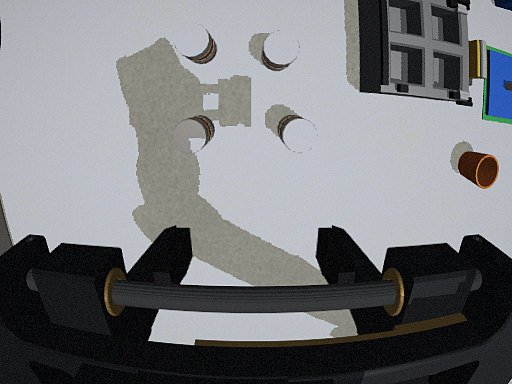

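Wrist view: four cap tops at (299,135), (190,136), (281,48) and (192,40), each 44 mm across and 80 mm high, as expected. Take the nearest first; squeeze, release and re-measure it to find the camera's bias.

```bash
python3 -m jog '[[3.5,5.6,8,0,0,0],[3.5,5.6,14,0,0,0],[3.5,5.6,14,0,0,0]]' | grep -E "pos|ft_force|width"
python3 - <<'E'
from h import *
plan((.4560,.2730,.066,0))
E
```

```text
tool_pos: [0.4554, 0.2717, 0.1583]
ft_force: [-0.1, 0.1, 0.0]
width: 0.801
t 30.0 tcp [0.4554 0.2717 0.1583] yaw 0.1 z [-0.001 -0.004 -1.   ] F [-0.1  0.1  0. ] w 0.801 g 0.0 j7 -95
[0.07, -0.17, 9.23] [0.004, 0.001, 0.002]
```

```bash
python3 -m jog '[[0.1,-0.1,4,0.004,0,0],[0.1,-0.1,8,0.004,0,0],[0.1,-0.1,9.2,0.004,0,0],[0.1,-0.1,9.2,0.004,0,0]]' | grep -E "pos|ft_force|width"
python3 -m jog '[[0,0,0,0,0,0],[0,0,0,0,0,0],[0,0,0,0,0,0],[0,0,0,0,0,0],[0,0,0,0,0,0]]' -1 20| grep -E "pos|force|width"
python3 -m jog '[[0,0,0,0,0,0],[0,0,0,0,0,0],[0,0,0,0,0,0]]' 0.6 | grep -E "pos|ft_force|width"
python3 -m jog '[[-1,0,-6,0,0,0],[-2,0,-12,0,0,0],[-3.5,0,-18,0,0,0],[-3.5,0,-22,0,0,0],[-3.5,0,-22,0,0,0]]' | grep -E "pos|ft_force|width"
python3 - <<'E'
from h import *
jars(camera("wrist"))
plan((.45,.12,.28,0))
E
```

```text
tool_pos: [0.4571, 0.2743, 0.0687]
ft_force: [0.2, -0.7, 0.4]
width: 0.794
tool_pos: [0.4575, 0.2746, 0.0695]
ft_force: [0.3, -0.6, 6.8]
width: 0.498
gripper_force: 19.8
tool_pos: [0.4568, 0.2746, 0.0686]
ft_force: [0.3, 0.2, 0.1]
width: 0.79
tool_pos: [0.423, 0.2749, 0.2914]
ft_force: [-0.6, 0.7, -0.1]
width: 0.798
jar px [149.0, 140.0] circle 455.1 406.9 d 45.9 z 0.0802 mean [455.4 406.3]
jar px [257.0, 138.0] circle 455.8 272.7 d 43.3 z 0.0804 mean [456.  272.8]
jar px [237.0, 49.0] circle 561.7 296.0 d 44.6 z 0.0804 mean [561.8 296.1]
jar px [150.0, 46.0] circle 573.4 402.3 d 45.9 z 0.0803 mean [573.2 401.9]
t 32.2 tcp [0.4218 0.2745 0.2894] yaw 0.2 z [ 0.003  0.004 -1.   ] F [ 0.2  0.1 -0.6] w 0.801 g 0.0 j7 -103
[2.77, 15.46, 0.9] [-0.004, -0.003, 0.003]
```

```bash
python3 -m jog '[[2,5,1,0,0,0],[2.8,11,1,0,0,0],[2.8,15.5,1,0,0,0],[2.8,15.5,1,0,0,0],[2.8,15.5,1,0,0,0],[2.8,15.5,1,0,0,0]]' | grep -E "pos|ft_force|width"
python3 - <<'E'
from h import *
plan()
c=camera("wrist"); np.savez("w9.npz",**c); P=cloudw(c); ok=c["depth"]>0
R=ok&(P[...,0]>.50)&(P[...,0]<.68)&(P[...,1]>.0)&(P[...,1]<.19)
m=R&(P[...,2]>.028)&(P[...,2]<.045)
for q in blobs(m,40): print("floor",q.mean(0).round(),cv2.minAreaRect((castw(c,q,.035)[:,:2]*1000).astype(np.float32)))
m=R&(P[...,2]>.075)&(P[...,2]<.085)
k,_=cv2.findContours(m.astype(np.uint8),cv2.RETR_CCOMP,cv2.CHAIN_APPROX_NONE)
for q in k:
    if cv2.contourArea(q)>200:
        p=castw(c,q[:,0],.08)[:,:2]*1000; lo,hi=np.percentile(p,[8,92],axis=0); print("rim",len(q),"c",((lo+hi)/2).round(1),"size",(hi-lo).round(1),cv2.minAreaRect(p.astype(np.float32)))
cv2.imwrite("pics/w9.png",cv2.resize(c["frame"][0:210,130:400,::-1],(771,600)))
E
```

```text
tool_pos: [0.4497, 0.1206, 0.2777]
ft_force: [0.6, -0.2, -0.9]
width: 0.8
t 33.0 tcp [0.4497 0.1206 0.2777] yaw 0.3 z [ 0.     0.002 -1.   ] F [ 0.6 -0.2 -0.9] w 0.800 g 0.0 j7 -85
floor [304.  76.] ((558.1433715820312, 57.88341522216797), (50.01834487915039, 46.57442092895508), 0.4884797930717468)
floor [247.  76.] ((557.493408203125, 130.3330078125), (50.42258071899414, 50.43339920043945), 0.44555655121803284)
floor [303.  22.] ((631.1616821289062, 59.4127197265625), (43.94813919067383, 46.715415954589844), 0.1393200010061264)
floor [247.  21.] ((630.7532348632812, 130.82630920410156), (43.21783447265625, 50.62752151489258), 0.18382276594638824)
rim 849 c [578.4  92.7] size [122.4 140. ] ((583.212646484375, 93.04492950439453), (146.6348114013672, 138.81137084960938), 88.10684204101562)
rim 172 c [555.8 129.7] size [50.3 50. ] ((555.8605346679688, 129.67494201660156), (50.46806716918945, 50.176841735839844), 0.05848103016614914)
```

View pics/w9.png

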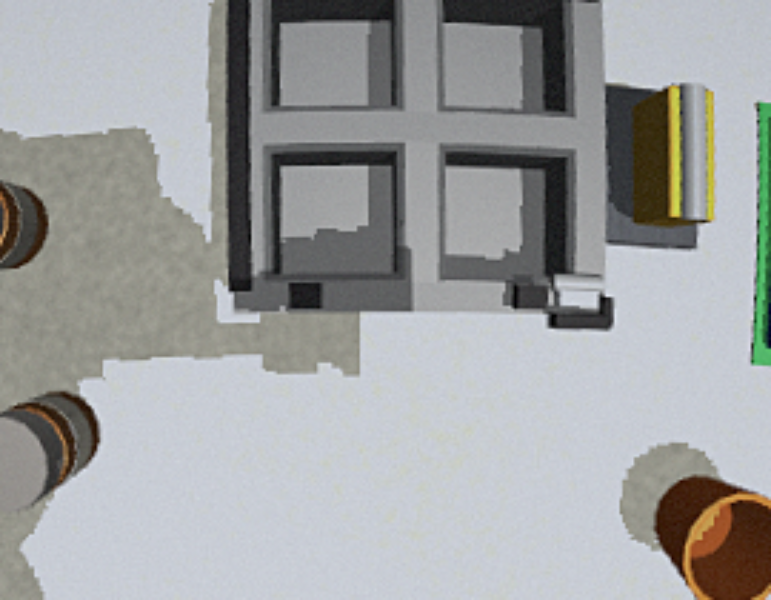

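The crop shows chamfered pocket mouths: near-left at crop columns 264–404 and rows 144–281, near-right at 439–576 and 147–282. The far ones are directly beyond (rows up to 111).

Run:
```python
from h import *
c=dict(np.load("w9.npz")); f=lambda a:np.array(a)/2.857+[130,0]
for nm,a in (("NL",[[264,144],[404,144],[264,281],[404,281]]),("NR",[[439,147],[576,147],[439,282],[576,282]]),("FLnear",[[264,111],[402,111]]),("FRnear",[[440,112],[575,112]])):
    p=castw(c,f(a),.08)*1000; print(nm,p.mean(0).round(1),np.ptp(p,0).round(1))
plan((.4560,.2727+.0019,.16,0))
```

```text
NL [555.6 129.3  80. ] [54.9 54.8  0. ]
NR [556.6  60.9  80. ] [57.4 55.7  0. ]
FLnear [596.6 129.9  80. ] [ 0.2 53.6  0. ]
FRnear [598.3  61.3  80. ] [ 3.6 54.   0. ]
t 33.0 tcp [0.4498 0.1205 0.2779] yaw 0.3 z [ 0.     0.002 -1.   ] F [ 0.5  0.7 -0.3] w 0.799 g 0.0 j7 -85
[0.7, -15.38, 11.82] [-0.002, -0.0, 0.006]
```

```bash
python3 -m jog '[[0.7,-5,3,0,0,0],[0.7,-11,6,0,0,0],[0.7,-15.4,9,0,0,0],[0.7,-15.4,11.8,0,0,0],[0.7,-15.4,11.8,0,0,0],[0.7,-15.4,11.8,0,0,0]]' | grep -E "pos|ft_force|width"
python3 - <<'E'
from h import *
plan((.4560,.2746,.066,0))
E
```

```text
tool_pos: [0.4573, 0.2731, 0.1616]
ft_force: [-0.1, -0.7, 0.3]
width: 0.799
t 33.8 tcp [0.4573 0.2731 0.1616] yaw 0.1 z [ 0.003  0.002 -1.   ] F [-0.1 -0.7  0.3] w 0.799 g 0.0 j7 -93
[-0.16, -0.13, 9.55] [-0.002, -0.003, 0.002]
```

```bash
python3 -m jog '[[-0.1,-0.1,5,-0.002,-0.003,0],[-0.1,-0.1,9.5,-0.002,-0.003,0],[-0.1,-0.1,9.5,-0.002,-0.003,0],[-0.1,-0.1,9.5,-0.002,-0.003,0]]' | grep -E "pos|ft_force"
python3 -m jog '[[0,0,0,0,0,0],[0,0,0,0,0,0],[0,0,0,0,0,0],[0,0,0,0,0,0]]' -1 35| grep -E "pos|force|width"
python3 -m jog '[[0,0,-3,0,0,0],[0,0,-8,0,0,0],[0,0,-12,0,0,0],[0,0,-12,0,0,0]]' | grep -E "pos|force|width"
python3 - <<'E'
from h import *
plan((.624,.063,.18,0))
E
```

```text
tool_pos: [0.4574, 0.2745, 0.0677]
ft_force: [0.2, 0.2, 0.1]
tool_pos: [0.4564, 0.2745, 0.0664]
ft_force: [-0.0, -0.8, 5.7]
width: 0.489
gripper_force: 34.8
tool_pos: [0.4575, 0.2753, 0.188]
ft_force: [-0.0, -0.5, -1.3]
width: 0.49
gripper_force: 34.8
t 35.2 tcp [0.4575 0.2753 0.188 ] yaw 0.2 z [ 0.003  0.002 -1.   ] F [-0.  -0.5 -1.3] w 0.490 g 34.8 j7 -94
[16.58, 21.28, 0.8] [-0.002, -0.003, 0.003]
```

```bash
python3 -m jog '[[4,5,0.5,0,0,0],[8,10,0.5,0,0,0],[12,15,0.5,0,0,0],[16.6,21.3,0.5,0,0,0],[16.6,21.3,0.5,0,0,0],[16.6,21.3,0.5,0,0,0],[16.6,21.3,0.5,0,0,0]]' | grep -E "pos|force|width"
python3 - <<'E'
from h import *
plan((.624,.063,.15,0))
E
```

```text
tool_pos: [0.621, 0.0649, 0.1793]
ft_force: [-0.5, -0.6, -1.2]
width: 0.49
gripper_force: 34.8
t 36.1 tcp [0.621  0.0649 0.1793] yaw 0.3 z [-0.005  0.002 -1.   ] F [-0.5 -0.6 -1.2] w 0.490 g 34.8 j7 -76
[0.31, 0.2, 2.92] [-0.002, 0.005, 0.006]
```

```bash
python3 -m jog '[[0.3,0.2,2.9,0,0.005,0.005],[0.3,0.2,2.9,0,0.005,0.005],[0.3,0.2,2.9,0,0.005,0.005],[0.3,0.2,2.9,0,0.005,0.005],[0.3,0.2,2.9,0,0.005,0.005]]' | grep -E "pos|ft_force"
python3 - <<'E'
from h import *
plan((.624,.063,.14,0))
E
```

```text
tool_pos: [0.626, 0.0602, 0.1523]
ft_force: [-0.2, 1.1, -1.8]
t 36.8 tcp [0.626  0.0602 0.1523] yaw -0.1 z [ 0.005  0.    -1.   ] F [-0.2  1.1 -1.8] w 0.493 g 34.8 j7 -75
[-0.21, -0.28, 1.23] [-0.0, -0.005, -0.002]
```

```bash
python3 -m jog '[[-0.2,-0.25,0,0,-0.003,0],[-0.2,-0.25,0,0,-0.003,0],[-0.2,-0.25,0,0,-0.003,0],[-0.2,-0.25,0,0,-0.003,0],[-0.2,-0.25,0,0,-0.003,0]]' | grep -E "pos|ft_force"
python3 - <<'E'
from h import *
plan((.624,.063,.14,0))
E
```

```text
tool_pos: [0.6237, 0.0625, 0.1515]
ft_force: [0.2, -0.5, -1.9]
t 37.4 tcp [0.6237 0.0625 0.1515] yaw -0.1 z [ 0. -0. -1.] F [ 0.2 -0.5 -1.9] w 0.491 g 34.8 j7 -75
[0.03, -0.05, 1.15] [0.0, -0.0, -0.002]
```

Settled. Lower into the pocket with force checks.

```bash
for i in 1 2 3; do python3 -m jog '[[0,0,0.35,0,0,0],[0,0,0.7,0,0,0],[0,0,0.7,0,0,0]]' | grep -E "pos|ft_force"; done
```

```text
tool_pos: [0.6235, 0.0625, 0.144]
ft_force: [-0.6, 0.1, -2.0]
tool_pos: [0.6236, 0.0625, 0.1371]
ft_force: [0.6, 0.5, -1.2]
tool_pos: [0.6236, 0.0625, 0.1302]
ft_force: [0.7, -0.7, -1.4]
```

```bash
for i in 1 2; do python3 -m jog '[[0,0,0.6,0,0,0],[0,0,1.3,0,0,0],[0,0,1.3,0,0,0]]' | grep -E "pos|ft_force"; done;  for i in 1 2 ; do python3 -m jog '[[0,0,0.15,0,0,0],[0,0,0.15,0,0,0]]' | grep -E "pos|ft_force"; done
```

```text
tool_pos: [0.6236, 0.0625, 0.1168]
ft_force: [0.9, -0.1, -3.0]
tool_pos: [0.6236, 0.0625, 0.1038]
ft_force: [0.4, 0.2, -2.2]
tool_pos: [0.6237, 0.0625, 0.103]
ft_force: [0.3, -0.4, -1.3]
tool_pos: [0.6237, 0.0625, 0.1016]
ft_force: [-0.5, 0.6, 0.1]
```

```bash
python3 -m jog '[[0,0,0,0,0,0],[0,0,0,0,0,0],[0,0,0,0,0,0]]' 0.15 | grep -E "pos|ft_force|width"
python3 -m jog '[[0,0,-5,0,0,0],[0,0,-11,0,0,0],[0,0,-17,0,0,0],[0,0,-18,0,0,0],[0,0,-18,0,0,0]]' | grep -E "pos|ft_force"
python3 -m jog '[[-5,-6,-1,0,0,0],[-10,-12,-1,0,0,0],[-15,-19,-1,0,0,0],[-20,-25,-1,0,0,0],[-20,-25,-1,0,0,0],[-20,-25,-1,0,0,0],[-20,-25,-1,0,0,0],[-20,-25,-1,0,0,0],[-20,-25,-1,0,0,0]]' 0.6 | grep -E "pos|ft_force"
python3 - <<'E'
from h import *
jars(camera("wrist"))
t=camera("top"); P=cloud(t); m=(P[...,2]>.1)&(P[...,2]<.135)&(P[...,0]>.5)&(P[...,0]<.68)&(P[...,1]>.02)&(P[...,1]<.17)
for q in blobs(m,20): print("placed",rect(t,q,.115),P[m][:,2].mean().round(4))
plan((.5618,.298,.16,0))
E
```

```text
tool_pos: [0.6238, 0.0625, 0.1016]
ft_force: [0.7, -0.1, -0.3]
width: 0.574
tool_pos: [0.6235, 0.0628, 0.2816]
ft_force: [-0.3, -0.6, -0.7]
tool_pos: [0.4253, 0.3113, 0.2913]
ft_force: [-0.2, 0.4, -0.8]
jar px [175.0, 141.0] circle 455.2 407.3 d 45.2 z 0.0803 mean [455.  406.5]
jar px [266.0, 49.0] circle 561.8 296.8 d 44.2 z 0.0804 mean [561.9 296.6]
jar px [176.0, 44.0] circle 572.8 403.3 d 45.3 z 0.0803 mean [573.2 402.5]
placed [6.223e+02 6.060e+01 4.180e+01 4.130e+01 5.000e-01] 0.1148
t 42.0 tcp [0.425  0.3119 0.2914] yaw -0.3 z [ 0.001 -0.    -1.   ] F [-0.   0.3 -0.8] w 0.801 g 0.0 j7 -107
[13.68, 1.33, 13.15] [0.0, -0.001, -0.004]
```

Seated: cap top is at 115 mm. Next jar at (0.562,0.299).

```bash
python3 -m jog '[[5,0.5,5,0,0,0],[10,1,10,0,0,0],[13.7,1.3,13.2,0,0,0],[13.7,1.3,13.2,0,0,0],[13.7,1.3,13.2,0,0,0],[13.7,1.3,13.2,0,0,0]]' | grep -E "pos|ft_force|width"
python3 - <<'E'
from h import *
plan((.5618,.2985,.066,0))
E
```

```text
tool_pos: [0.5607, 0.3005, 0.161]
ft_force: [0.4, 0.4, -0.1]
width: 0.798
t 42.7 tcp [0.5607 0.3005 0.161 ] yaw -0.1 z [ 0.002  0.002 -1.   ] F [ 0.4  0.4 -0.1] w 0.798 g 0.0 j7 -96
[0.09, 0.22, 9.5] [-0.002, -0.002, -0.001]
```

```bash
python3 -m jog '[[0.1,0.1,5,0,0,0],[0.1,0.1,9.4,0,0,0],[0.1,0.1,9.4,0,0,0],[0.1,0.1,9.4,0,0,0],[0.1,0.1,9.4,0,0,0]]' | grep -E "pos|ft_force"
python3 -m jog '[[0,0,0,0,0,0],[0,0,0,0,0,0],[0,0,0,0,0,0],[0,0,0,0,0,0]]' -1 35| grep -E "pos|force|width"
python3 -m jog '[[0,0,-3,0,0,0],[0,0,-8,0,0,0],[0,0,-12,0,0,0],[0,0,-12,0,0,0],[0,0,-12,0,0,0],[0,0,-12,0,0,0]]' | grep -E "pos|force|width"
python3 - <<'E'
from h import *
plan((.624,.131,.165,0))
E
```

```text
tool_pos: [0.5636, 0.2994, 0.068]
ft_force: [-0.0, 0.8, 0.4]
tool_pos: [0.5625, 0.2983, 0.0657]
ft_force: [-0.4, -0.9, 2.7]
width: 0.494
gripper_force: 34.8
tool_pos: [0.5608, 0.2985, 0.1834]
ft_force: [-0.1, 0.3, -3.6]
width: 0.492
gripper_force: 34.8
t 44.6 tcp [0.5608 0.2985 0.1834] yaw -0.1 z [-0.003 -0.002 -1.   ] F [-0.1  0.3 -3.6] w 0.492 g 34.8 j7 -97
[6.36, 16.73, 1.85] [0.002, 0.003, -0.002]
```

```bash
python3 -m jog '[[2,5,0.5,0,0,0],[4,10,1,0,0,0],[6.4,14,1.5,0,0,0],[6.4,16.7,1.8,0,0,0],[6.4,16.7,1.8,0,0,0],[6.4,16.7,1.8,0,0,0],[6.4,16.7,1.8,0,0,0],[6.4,16.7,1.8,0,0,0],[6.4,16.7,1.8,0,0,0]]' | grep -E "pos|force|width"
python3 - <<'E'
from h import *
plan((.6245,.131,.15,0))
E
```

```text
tool_pos: [0.6258, 0.1322, 0.1675]
ft_force: [-0.4, 0.6, -1.3]
width: 0.49
gripper_force: 34.9
t 45.7 tcp [0.6258 0.1322 0.1675] yaw -0.1 z [ 0.001 -0.    -1.   ] F [-0.4  0.6 -1.3] w 0.490 g 34.9 j7 -82
[-0.13, 0.12, 1.75] [0.0, -0.001, -0.001]
```

```bash
python3 -m jog '[[-0.1,0.1,1.6,0,0,0],[-0.1,0.1,1.6,0,0,0],[-0.1,0.1,1.6,0,0,0],[-0.1,0.1,1.6,0,0,0],[-0.1,0.1,1.6,0,0,0],[-0.1,0.1,1.6,0,0,0]]' | grep -E "pos|ft_force"
for i in 1 2 3; do python3 -m jog '[[0,0,0.35,0,0,0],[0,0,0.7,0,0,0],[0,0,0.7,0,0,0]]' | grep -E "pos|ft_force"; done
```

```text
tool_pos: [0.6249, 0.1306, 0.1517]
ft_force: [-0.1, -0.3, -2.4]
tool_pos: [0.6245, 0.1305, 0.144]
ft_force: [0.7, -0.4, -1.7]
tool_pos: [0.6246, 0.1305, 0.1371]
ft_force: [0.4, 0.1, -1.9]
tool_pos: [0.6246, 0.1305, 0.1301]
ft_force: [-0.6, 0.1, -2.2]
```

```bash
for i in 1 2; do python3 -m jog '[[0,0,0.6,0,0,0],[0,0,1.3,0,0,0],[0,0,1.3,0,0,0]]' | grep -E "pos|ft_force"; done;  for i in 1 2 ; do python3 -m jog '[[0,0,0.15,0,0,0],[0,0,0.15,0,0,0]]' | grep -E "pos|ft_force"; done
python3 -m jog '[[0,0,0,0,0,0],[0,0,0,0,0,0],[0,0,0,0,0,0]]' 0.15 | grep -E "pos|ft_force|width"
python3 -m jog '[[0,0,-5,0,0,0],[0,0,-11,0,0,0],[0,0,-17,0,0,0],[0,0,-18,0,0,0],[0,0,-18,0,0,0]]' | grep -E "pos|ft_force"
python3 -m jog '[[-5,-5,-1,0,0,0],[-10,-10,-1,0,0,0],[-15,-15,-1,0,0,0],[-20,-20,-1,0,0,0],[-20,-20,-1,0,0,0],[-20,-20,-1,0,0,0],[-20,-20,-1,0,0,0],[-20,-20,-1,0,0,0]]' 0.6 | grep -E "pos|ft_force"
cat >> h.py <<'E'
def placed(t):
    P=cloud(t); m=(P[...,2]>.1)&(P[...,2]<.14)&(P[...,0]>.5)&(P[...,0]<.68)&(P[...,1]>.02)&(P[...,1]<.17)
    for q in blobs(m,20):
        M=np.zeros(m.shape,np.uint8); cv2.drawContours(M,[q[:,None]],-1,1,-1); print("placed",rect(t,q,.115),P[(M>0)&m][:,2].mean().round(4))
E
python3 - <<'E'
from h import *
jars(camera("wrist"))
placed(camera("top"))
plan((.573,.4045,.16,0),(.4552,.4088,.16,0))
E
```

```text
tool_pos: [0.6242, 0.1305, 0.1166]
ft_force: [0.5, -0.3, -1.9]
tool_pos: [0.6243, 0.1305, 0.1037]
ft_force: [-0.2, -0.3, -1.6]
tool_pos: [0.6249, 0.1305, 0.1031]
ft_force: [-0.8, -0.9, -1.9]
tool_pos: [0.6248, 0.1305, 0.1014]
ft_force: [-0.4, 0.4, -2.8]
tool_pos: [0.6251, 0.1306, 0.1017]
ft_force: [-0.5, -0.2, 0.1]
width: 0.575
tool_pos: [0.6247, 0.1307, 0.2817]
ft_force: [0.1, -0.1, -1.2]
tool_pos: [0.4262, 0.3294, 0.2909]
ft_force: [0.3, -0.0, 0.1]
jar px [189.0, 141.0] circle 455.4 407.9 d 44.9 z 0.0804 mean [455.4 407.2]
jar px [190.0, 43.0] circle 573.1 403.6 d 45.0 z 0.0804 mean [573.2 402.8]
placed [6.223e+02 6.060e+01 4.180e+01 4.130e+01 5.000e-01] 0.115
placed [622.8 127.3  41.9  41.3   0.8] 0.1146
t 51.0 tcp [0.4261 0.3298 0.2912] yaw -0.3 z [ 0.001 -0.001 -1.   ] F [ 0.2  0.5 -0.1] w 0.803 g 0.0 j7 -109
[14.65, -7.55, 13.12] [0.001, -0.001, -0.005]
[2.87, -7.93, 13.11] [0.001, -0.001, -0.005]
```

```bash
python3 -m jog '[[5,-3,5,0,0,0],[10,-5,10,0,0,0],[14.7,-7.6,13.1,0,0,0],[14.7,-7.6,13.1,0,0,0],[14.7,-7.6,13.1,0,0,0],[14.7,-7.6,13.1,0,0,0],[14.7,-7.6,13.1,0,0,0]]' | grep -E "pos|ft_force|width"
python3 - <<'E'
from h import *
plan((.5731,.405,.066,0))
E
```

```text
tool_pos: [0.5721, 0.4065, 0.1618]
ft_force: [0.2, 0.1, 0.2]
width: 0.798
t 51.8 tcp [0.5721 0.4065 0.1618] yaw -0.1 z [ 0.001  0.001 -1.   ] F [0.2 0.1 0.2] w 0.798 g 0.0 j7 -107
[0.09, 0.16, 9.58] [-0.001, -0.001, -0.002]
```

```bash
python3 -m jog '[[0,0.1,5,0,0,0],[0,0.1,9.5,0,0,0],[0,0.1,9.5,0,0,0],[0,0.1,9.5,0,0,0],[0,0.1,9.5,0,0,0],[0,0.1,9.5,0,0,0]]' | grep -E "pos|ft_force"
python3 -m jog '[[0,0,0,0,0,0],[0,0,0,0,0,0],[0,0,0,0,0,0],[0,0,0,0,0,0]]' -1 35| grep -E "pos|force|width"
python3 -m jog '[[0,0,-3,0,0,0],[0,0,-8,0,0,0],[0,0,-12,0,0,0],[0,0,-12,0,0,0],[0,0,-12,0,0,0],[0,0,-12,0,0,0]]' | grep -E "pos|force|width"
python3 - <<'E'
from h import *
plan((.556,.063,.165,0))
E
```

```text
tool_pos: [0.5733, 0.4062, 0.0673]
ft_force: [0.5, -1.0, 0.2]
tool_pos: [0.5725, 0.4053, 0.0654]
ft_force: [-0.3, 0.1, 0.8]
width: 0.486
gripper_force: 34.9
tool_pos: [0.5711, 0.4052, 0.1831]
ft_force: [-0.6, 0.4, -1.7]
width: 0.493
gripper_force: 34.9
t 53.8 tcp [0.5711 0.4052 0.1831] yaw -0.1 z [-0.003 -0.002 -1.   ] F [-0.6  0.4 -1.7] w 0.493 g 34.9 j7 -107
[-1.43, 34.22, 1.89] [0.002, 0.003, -0.002]
```

```bash
python3 -m jog '[[-0.5,6,0,0,0,0],[-0.8,12,0,0,0,0],[-1,18,0,0,0,0],[-1.5,24,0,0,0,0],[-1.5,30,0,0,0,0],[-1.5,34.2,0.5,0,0,0],[-1.5,34.2,1.8,0,0,0],[-1.5,34.2,1.8,0,0,0],[-1.5,34.2,1.8,0,0,0],[-1.5,34.2,1.8,0,0,0],[-1.5,34.2,1.8,0,0,0],[-1.5,34.2,1.8,0,0,0]]' | grep -E "pos|force|width"
python3 - <<'E'
from h import *
plan((.5555,.063,.15,0))
E
```

```text
tool_pos: [0.5568, 0.064, 0.1677]
ft_force: [0.0, -0.4, -1.8]
width: 0.497
gripper_force: 34.9
t 55.3 tcp [0.5568 0.064  0.1677] yaw -0.1 z [ 0.001 -0.    -1.   ] F [ 0.  -0.4 -1.8] w 0.497 g 34.9 j7 -75
[-0.13, 0.1, 1.77] [0.0, -0.001, -0.002]
```

```bash
python3 -m jog '[[-0.1,0.1,1.6,0,0,0],[-0.1,0.1,1.6,0,0,0],[-0.1,0.1,1.6,0,0,0],[-0.1,0.1,1.6,0,0,0],[-0.1,0.1,1.6,0,0,0],[-0.1,0.1,1.6,0,0,0]]' | grep -E "pos|ft_force"
for i in 1 2 3; do python3 -m jog '[[0,0,0.35,0,0,0],[0,0,0.7,0,0,0],[0,0,0.7,0,0,0]]' | grep -E "pos|ft_force"; done
```

```text
tool_pos: [0.5558, 0.0627, 0.1517]
ft_force: [-0.0, 0.1, -2.1]
tool_pos: [0.5554, 0.0627, 0.144]
ft_force: [-0.6, -0.5, -1.9]
tool_pos: [0.5555, 0.0627, 0.1371]
ft_force: [0.7, -0.2, -2.2]
tool_pos: [0.5555, 0.0627, 0.1301]
ft_force: [-1.3, 0.5, -1.6]
```

```bash
for i in 1 2; do python3 -m jog '[[0,0,0.6,0,0,0],[0,0,1.3,0,0,0],[0,0,1.3,0,0,0]]' | grep -E "pos|ft_force"; done;  for i in 1 2 ; do python3 -m jog '[[0,0,0.15,0,0,0],[0,0,0.15,0,0,0]]' | grep -E "pos|ft_force"; done
python3 -m jog '[[0,0,0,0,0,0],[0,0,0,0,0,0],[0,0,0,0,0,0]]' 0.15 | grep -E "pos|ft_force|width"
python3 -m jog '[[0,0,-5,0,0,0],[0,0,-11,0,0,0],[0,0,-17,0,0,0],[0,0,-18,0,0,0],[0,0,-18,0,0,0]]' | grep -E "pos|ft_force"
python3 -m jog '[[-5,-5,-1,0,0,0],[-10,-10,-1,0,0,0],[-13,-17,-1,0,0,0],[-13,-23,-1,0,0,0],[-13,-27,-1,0,0,0],[-13,-27,-1,0,0,0],[-13,-27,-1,0,0,0],[-13,-27,-1,0,0,0],[-13,-27,-1,0,0,0]]' 0.6 | grep -E "pos|ft_force"
python3 - <<'E'
from h import *
jars(camera("wrist"))
placed(camera("top"))
plan((.4552,.4092,.16,0))
E
```

```text
tool_pos: [0.5552, 0.0627, 0.1168]
ft_force: [0.7, 1.0, -1.8]
tool_pos: [0.5552, 0.0627, 0.1038]
ft_force: [-0.3, -0.3, -2.1]
tool_pos: [0.5558, 0.0627, 0.103]
ft_force: [0.0, 0.2, -1.8]
tool_pos: [0.5557, 0.0627, 0.1014]
ft_force: [0.4, 0.8, -1.6]
tool_pos: [0.5559, 0.0627, 0.1016]
ft_force: [-0.6, 0.8, 0.4]
width: 0.577
tool_pos: [0.5555, 0.063, 0.2816]
ft_force: [-0.1, 0.2, 0.1]
tool_pos: [0.4266, 0.3314, 0.2913]
ft_force: [0.1, 0.4, -0.0]
jar px [190.0, 141.0] circle 454.7 407.4 d 44.1 z 0.0804 mean [455.3 407.2]
placed [5.556e+02 5.990e+01 4.120e+01 4.100e+01 5.000e-01] 0.1147
placed [620.8  59.   41.   40.3  45. ] 0.1148
placed [622.8 127.3  41.9  41.3   0.8] 0.1147
t 60.7 tcp [0.4265 0.3321 0.2915] yaw -0.2 z [ 0. -0. -1.] F [-0.3  0.2 -0.8] w 0.801 g 0.0 j7 -110
[2.84, -7.73, 13.15] [0.0, -0.0, -0.004]
```

Three seated. Last jar at (0.455,0.409).

```bash
python3 -m jog '[[1,-3,5,0,0,0],[2,-5,10,0,0,0],[2.8,-7.7,13.1,0,0,0],[2.8,-7.7,13.1,0,0,0],[2.8,-7.7,13.1,0,0,0],[2.8,-7.7,13.1,0,0,0],[2.8,-7.7,13.1,0,0,0]]' | grep -E "pos|ft_force|width"
python3 - <<'E'
from h import *
plan((.4551,.4091,.066,0))
E
```

```text
tool_pos: [0.4549, 0.4095, 0.1618]
ft_force: [0.4, 0.0, -0.1]
width: 0.796
t 61.5 tcp [0.4549 0.4095 0.1618] yaw -0.2 z [ 0.002  0.001 -1.   ] F [ 0.4  0.  -0.1] w 0.796 g 0.0 j7 -109
[0.0, 0.05, 9.58] [-0.001, -0.002, -0.003]
```

```bash
python3 -m jog '[[0,0,5,0,0,0],[0,0,9.5,0,0,0],[0,0,9.5,0,0,0],[0,0,9.5,0,0,0],[0,0,9.5,0,0,0],[0,0,9.5,0,0,0]]' | grep -E "pos|ft_force"
python3 -m jog '[[0,0,0,0,0,0],[0,0,0,0,0,0],[0,0,0,0,0,0],[0,0,0,0,0,0]]' -1 35| grep -E "pos|force|width"
python3 -m jog '[[0,0,-3,0,0,0],[0,0,-8,0,0,0],[0,0,-12,0,0,0],[0,0,-12,0,0,0],[0,0,-12,0,0,0],[0,0,-12,0,0,0]]' | grep -E "pos|force|width"
python3 - <<'E'
from h import *
plan((.5558,.131,.165,0))
E
```

```text
tool_pos: [0.4552, 0.4105, 0.0669]
ft_force: [0.9, -0.3, 0.2]
tool_pos: [0.4545, 0.4097, 0.0654]
ft_force: [0.3, -1.7, 0.5]
width: 0.494
gripper_force: 34.9
tool_pos: [0.4533, 0.4094, 0.1837]
ft_force: [-0.6, -0.4, -1.2]
width: 0.491
gripper_force: 34.9
t 63.5 tcp [0.4533 0.4094 0.1837] yaw -0.1 z [-0.002 -0.002 -1.   ] F [-0.6 -0.4 -1.2] w 0.491 g 34.9 j7 -110
[10.31, 27.82, 1.9] [0.002, 0.002, -0.002]
```

```bash
python3 -m jog '[[2,5,0,0,0,0],[4,10,0,0,0,0],[6,15,0,0,0,0],[8,20,0,0,0,0],[10.2,25,0,0,0,0],[10.2,27.8,0.5,0,0,0],[10.2,27.8,1.8,0,0,0],[10.2,27.8,1.8,0,0,0],[10.2,27.8,1.8,0,0,0],[10.2,27.8,1.8,0,0,0],[10.2,27.8,1.8,0,0,0],[10.2,27.8,1.8,0,0,0]]' | grep -E "pos|force|width"
python3 - <<'E'
from h import *
plan((.5555,.131,.15,0))
E
```

```text
tool_pos: [0.5559, 0.1319, 0.1677]
ft_force: [0.4, 0.9, -0.8]
width: 0.496
gripper_force: 34.9
t 65.0 tcp [0.5559 0.1319 0.1677] yaw -0.1 z [ 0.001 -0.    -1.   ] F [ 0.4  0.9 -0.8] w 0.496 g 34.9 j7 -83
[-0.04, 0.09, 1.77] [0.0, -0.001, -0.002]
```

```bash
python3 -m jog '[[0,0.1,1.6,0,0,0],[0,0.1,1.6,0,0,0],[0,0.1,1.6,0,0,0],[0,0.1,1.6,0,0,0],[0,0.1,1.6,0,0,0],[0,0.1,1.6,0,0,0]]' | grep -E "pos|ft_force"
for i in 1 2 3; do python3 -m jog '[[0,0,0.35,0,0,0],[0,0,0.7,0,0,0],[0,0,0.7,0,0,0]]' | grep -E "pos|ft_force"; done
```

```text
tool_pos: [0.5559, 0.1307, 0.1516]
ft_force: [-0.1, 0.3, -1.5]
tool_pos: [0.5555, 0.1307, 0.144]
ft_force: [0.7, -0.3, -2.2]
tool_pos: [0.5556, 0.1306, 0.1371]
ft_force: [0.7, -0.3, -2.0]
tool_pos: [0.5556, 0.1307, 0.1301]
ft_force: [0.6, -0.8, -2.5]
```

```bash
for i in 1 2; do python3 -m jog '[[0,0,0.6,0,0,0],[0,0,1.3,0,0,0],[0,0,1.3,0,0,0]]' | grep -E "pos|ft_force"; done;  for i in 1 2 ; do python3 -m jog '[[0,0,0.15,0,0,0],[0,0,0.15,0,0,0]]' | grep -E "pos|ft_force"; done
python3 -m jog '[[0,0,0,0,0,0],[0,0,0,0,0,0],[0,0,0,0,0,0]]' 0.15 | grep -E "pos|ft_force|width"
python3 -m jog '[[0,0,-5,0,0,0],[0,0,-11,0,0,0],[0,0,-17,0,0,0],[0,0,-18,0,0,0],[0,0,-18,0,0,0]]' | grep -E "pos|ft_force"
python3 -m jog '[[-5,-5,-1,0,0,0],[-10,-10,-1,0,0,0],[-13,-17,-1,0,0,0],[-13,-23,-1,0,0,0],[-13,-27,-1,0,0,0],[-13,-27,-1,0,0,0],[-13,-27,-1,0,0,0],[-13,-27,-1,0,0,0]]' 0.6 | grep -E "pos|ft_force"
python3 - <<'E'
from h import *
jars(camera("wrist"))
t=camera("top"); placed(t)
c=t; H=hsv(c); h,s,v=[H[...,i] for i in range(3)]
for nm,m,z in [("blue",(h>100)&(h<125)&(s>150)&(v>60),.01),("yellow",(h>22)&(h<35)&(s>110),.002),("red",((h<8)|(h>172))&(s>150),.016),("orange",(h>8)&(h<20)&(s>150),.06)]:
    for q in blobs(m): print(nm,rect(c,q,z))
plan()
cv2.imwrite("pics/end.png",cv2.resize(t["frame"][:,:,::-1],(800,600)))
E
```

```text
tool_pos: [0.5553, 0.1306, 0.1167]
ft_force: [0.1, 0.1, -1.8]
tool_pos: [0.5554, 0.1306, 0.1038]
ft_force: [0.0, 0.1, -2.0]
tool_pos: [0.5559, 0.1307, 0.103]
ft_force: [0.8, 0.4, -2.7]
tool_pos: [0.5558, 0.1307, 0.1014]
ft_force: [-0.3, -0.1, -1.5]
tool_pos: [0.556, 0.1307, 0.1016]
ft_force: [0.5, -0.1, -0.6]
width: 0.572
tool_pos: [0.5557, 0.1309, 0.2816]
ft_force: [-0.7, 0.2, 0.3]
tool_pos: [0.4268, 0.3987, 0.2907]
ft_force: [1.1, -1.0, -0.2]
placed [555.6  59.9  41.2  41.1  89.7] 0.1148
placed [555.  127.5  42.8  40.6  63.4] 0.1147
placed [620.8  59.   40.9  40.3  45.3] 0.1149
placed [622.8 127.3  41.9  41.3   0.8] 0.1145
blue [ 564.5 -173.7  155.2  117.1   89.7]
blue [ 773.7 -181.9   82.5  120.     7.4]
yellow [ 469.8 -363.3   55.5  244.6   51.5]
red [ 428.1 -327.9   12.8  101.5   50.8]
red [ 445.6 -580.4  101.9   13.3   29.3]
orange [409.3 -61.1  48.8  48.2  89.7]
t 70.3 tcp [0.4269 0.3992 0.2913] yaw -0.3 z [ 0.    -0.001 -1.   ] F [ 0.1 -0.2  0.2] w 0.800 g 0.0 j7 -116
```

View pics/end.png

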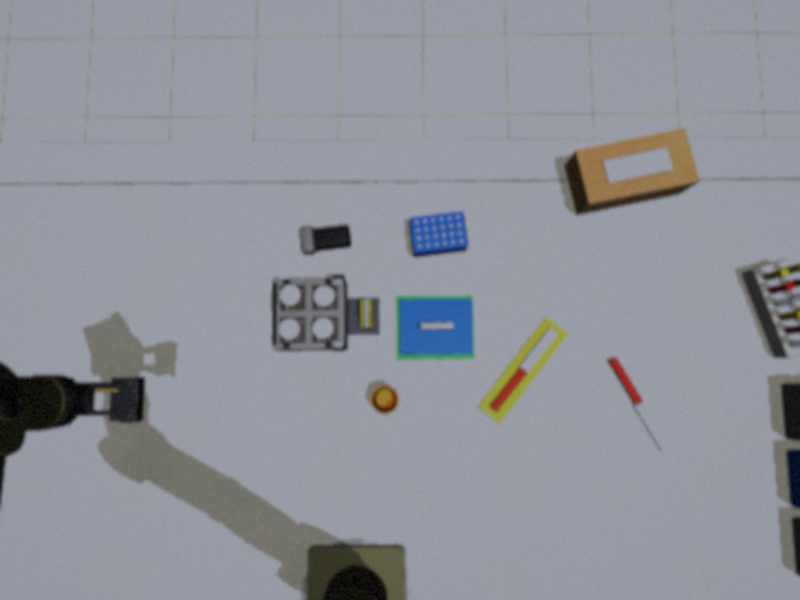

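The final top view shows four jars seated in the rack (about (307,312) px), the cover centred on the green mat (435,327), and the bar along its yellow mat (522,370). The bystanders have not moved and the robot is clear.

```bash
python3 -c "
from cell import *
print(close_job())"
```

```text
the job is handed in; nothing more can be done
None
```

The job is handed in at about 70 s: the cover was levered loose and laid on the green mat, the bar is back on its yellow mat, all four jars are fully down in their own pockets, and the beaker, tip box and scanner look unmoved; the hand-in call returned no verdict.

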